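Load the dry-block warmer before an injection session

TASK

Load the dry-block warmer for the session: put the large bottle, the small bottle, the culture dish and the tube from the rack each into the aluminium block whose well is made for it, fully down and upright. Keep every vessel upright on the way and lower it into its well rather than dropping it.

Things in the scene. Friction and masses are not known exactly. Their poses are not given: they have to be found in the camera images.
- large_bottle: The larger of two white screw-capped bottles (blue cap), loose, upright on the worktop. 105 mm high; body 48 mm in diameter, straight up to 69 mm, then a shoulder; cap 28 mm in diameter. Lower edge rounded by 3 mm. Origin at the centre of its underside, z up. 85 to 170 g. Grip the body 45 to 65 mm up.
- small_bottle: The smaller of two white screw-capped bottles (black cap), loose, upright on the worktop. 88 mm high; body 42 mm in diameter, straight up to 58 mm, then a shoulder; cap 28 mm in diameter. Lower edge rounded by 3 mm. Origin at the centre of its underside, z up. 85 to 170 g. Grip the body 40 to 57 mm up.
- dish: Clear, round, flat culture dish with its lid on (the two do not come apart), loose, flat on the worktop: 15 mm high; base 54 mm in diameter, the lid's rim 58 mm in diameter from 6 to 15 mm up. Origin at the centre of its underside, z up. 18 g. Grip it across the lid's rim.
- tube: The only tube in the rack: conical 15 ml tube, screw cap, loose, upright, 108 mm long. Cap 20 mm in diameter, 94 to 108 mm above the tip; body 15.5 mm, tapering over its lowest 20 mm to a 4 mm tip. Origin at the tip, z up; at the start the tip is 4 mm above the worktop. 18 g. Grip it by the cap; lift it straight up 85 mm to clear the rack.
- rack: White tube rack, fixed to the worktop, 66 mm (its x) x 150 mm (its y), its end plates 78 mm high, with 2 x 6 holes in a top and a middle shelf (top shelf at 74 mm). Origin at the centre of its underside, z up. The tube stands in the hole at x = +14 mm, y = +11.5 mm with 0.4 mm of play; the other holes are empty.
- warmer: White bench-top dry-block warmer with a leaning control panel on its front (-x) side, fixed; about 135 mm (its x) x 366 mm (its y), rim 56 mm high. The four aluminium blocks stand in it side by side in a row along its y, 83 mm between centres, in any order, turned as it is. Origin at the centre of the row, on the worktop; z up.
- block_large_bore: Block with the wider of the two deep flat-bottomed round centred wells: 57 mm in diameter, 32 mm deep (floor 23 mm above the origin), chamfered mouth 67 mm wide; for the large bottle. Bare aluminium, fixed, 78 x 79 mm, 55 mm high; origin: centre of its underside, 12 mm above the worktop, z up (top face at z = 67 mm).
- block_small_bore: Block with the narrower of the two deep flat-bottomed round centred wells: 47 mm in diameter, 26 mm deep (floor 29 mm above the origin), chamfered mouth 57 mm wide; for the small bottle. Bare aluminium, fixed, 78 x 79 mm, 55 mm high; origin: centre of its underside, 12 mm above the worktop, z up (top face at z = 67 mm).
- block_dish: Block with a wide shallow round recess: 65 mm in diameter, only 5 mm deep (floor 50 mm above the origin), centred, for the culture dish. Bare aluminium, fixed, 78 x 79 mm, 55 mm high; origin: centre of its underside, 12 mm above the worktop, z up (top face at z = 67 mm).
- block_tube: Block with one narrow deep hole: 20 mm in diameter for its upper 35 mm, then a step to 11 mm, centred, for the conical tube. The cone rests on the step: the tip is then 9 mm above the origin, the cap clear of the block. Bare aluminium, fixed, 78 x 79 mm, 55 mm high; origin: centre of its underside, 12 mm above the worktop, z up (top face at z = 67 mm).

How it is judged:
By the outcome, as a careful person would: the job done as asked, in the order asked, and still so for the second after the job is handed in, with the robot touching nothing.
It also fails if it takes over 104 s, if anything falls off the work surface, if the arm or the gripper's body presses on something with over 40 N, if the wrist force passes 120 N, or if a joint passes its speed limit or range.

ROBOT

A 6-joint arm with a two-finger parallel gripper is mounted at the origin on a cart in front of the work surface, level with it; the furniture and walls round the work are solid. World frame = base frame: x ahead of the robot, y to its left, z up, the work surface at z = 0. Lengths are in m, angles in rad, forces in N, time in s.
With the tool pointing down it reaches from about 0.4 to 0.825 m from the base axis. Payload 7 kg.
Tool frame: the origin (TCP) lies at the very end of the fingers, on their centre line; the grasp point (between the pads) lies arm.grip_point_offset behind it (arm.grip_point_offset is the distance from the TCP to the grasp point, in m); z points along the fingers, y is the line along which they close (so a half turn about z gives the same grasp; the last joint's range is limited). The gripper opens to 88 mm and grips with 3 to 60 N. Pads are 19 mm wide; open, the fingers measure 130 mm over their backs; the gripper's body (78 mm by 193 mm) begins 47 mm behind the grasp point.
Start: joints at [-0.819, 0.359, 0.012, 0, -1.224, -0.288], TCP at [0.302, -0.604, 0.198] pointing down, gripper open.
Joint ranges: [-3.07, 3.07], [-1.43, 2.12], [-1.02, 1.25], [-3.03, 1.67], [-3.05, -0], [-3.03, 3.03]. Speed limits (rad/s): [2.39, 2.39, 3.01, 3.14, 3.14, 3.14].

INTERFACE

Orientations are given as [roll, pitch, yaw] about the fixed x, y, z axes, in that order (R = Rz(yaw) Ry(pitch) Rx(roll)).
In Python, from station import arm gives the robot as it stands.
- The arm moves only by the shell command python3 -m crank 'ROWS' [OPENING] [FORCE]. ROWS is JSON, a list of rows, each an object of numbers: "dx", "dy", "dz": the shift along the tool's x, y, z in cm; "wx", "wy", "wz": the turn, a rotation vector about the tool's x, y, z in degrees. A call has exactly 10 rows; each row is the pose to reach, as a shift and turn from the pose commanded when the call began, along the tool's axes at that moment; what a row does not reach only later rows make up. A row lasts 1/8 s, in which the tool goes at most 62.5 mm and 10.7 degrees, less where a joint would pass 70% of its speed; a pose out of reach is approached as far as the arm can. A call with a gripper value outside its range is refused whole. OPENING is the finger opening in cm, from 0 to 8.76, set as the call begins (- or left out, the last holds). The fingers move at their own pace and stop on an object; FORCE is the grip in N (left out, the last holds). Time passes only in rows, so rows that repeat a pose let the fingers close, or fill a call up. It gives the time, the measured TCP pose, the force, the opening and the grip force at its end, in the units of the state.
- arm.get_state(): the state, without advancing time (a new reading comes with each control period).
- arm.grab_frame(name): name is "scene" or "top"; returns the picture (400x640x3 uint8, red, green, blue); there is no depth.
- arm.calibration(name): a dict with "fx", "fy", "cx", "cy" (pixels), "world_from_camera" (4x4, takes a point from camera to world coordinates). Camera axes: x right, y down, z forward; pixel columns grow to the right and rows downward; lengths in m; the calibration is good to about 2 mm. A picture is of the moment at which its call begins. calibration takes no time and is no camera call.
- arm.job_done(): hands the job in; it is judged then, once.
Trained networks look in the newest picture that a camera, given by its name, has taken for a name from the list of things; names that differ only in an ending like _2 or _b are one class to them, and where a whole thing is asked for, a point or a joint stands for the part that bears it (a point fixed in the world has none). Each returns a list of dicts, best first, with "confidence" (0 to 1); they miss things now and then, are a little off and sometimes report something else, mostly with a low value. They report only what shows in the picture. A call takes as long as a camera call.
- arm.find_in(camera, query): "centre" ([x, y, z] in m, in world coordinates, good to about 4 mm: the middle of the surface that is visible of it).
- arm.masks_of(camera, query): "pixels" (400x640 bool, what is visible of it).
- arm.mark_of(camera, query): "centre" ([x, y, z] in m, in world coordinates, good to about 4 mm: a listed point, or the origin of a listed thing).
The state is a dict: "t": time; "q": joint angles; "qd": joint speeds; "joint_efforts": joint torques, N m; "eef_pos": TCP position; "ee_rot": TCP orientation; "force": force on the tool from outside, world axes, zero at the start; "moment": the same for the moment, N m; "width": finger opening in m; "gripper_force": force on a finger pad.
Only numpy, scipy, OpenCV 4.12 (cv2) and the standard library are available. Lean on these libraries where they do the work, as an engineer would, in place of code of your own. Each camera call takes 0.05 s, during which the arm holds its last target. There are 200 camera calls.

## Working session

There is one attempt and no reset: what is moved stays moved. The work goes in short steps, Python scripts to look and compute and a shell command to move; the robot and the scene stay as the last step left them, time stands still between calls to the robot, and variables do not carry over. Pictures are saved under pics/ and viewed, at most 14 in all, crops included, and the job is handed in when it is done.

```bash
ls; mkdir -p pics; python3 - <<'E'
from station import arm
import cv2,numpy as np
s=arm.get_state();print(s['t'],s['eef_pos'],s['ee_rot'],s['width'],arm.grip_point_offset)
for c in('scene','top'):
    cv2.imwrite(f'pics/{c}0.png',arm.grab_frame(c)[:,:,::-1]); k=arm.calibration(c);print(c,k['fx'],np.round(k['world_from_camera'],3).tolist())
    for q in ['large_bottle','small_bottle','dish','tube','rack','warmer','block_large_bore','block_small_bore','block_dish','block_tube']:
        print(q,[(np.round(d['centre'],3).tolist(),round(d['confidence'],2)) for d in arm.mark_of(c,q)[:2]])
E
```

```text
pics
0.0 [ 0.30170525 -0.60322731  0.19672832] [ 3.13997149e+00 -1.34180585e-04 -2.67788696e+00] 0.08767829577166922 0.0188
scene 419.40001732383405 [[-0.856, -0.337, 0.392, 0.143], [-0.517, 0.548, -0.658, 0.678], [0.007, -0.766, -0.643, 0.717], [0.0, 0.0, 0.0, 1.0]]
large_bottle [([0.429, -0.242, -0.0], 0.92)]
small_bottle [([0.438, 0.102, -0.001], 0.81)]
dish [([0.628, -0.128, 0.009], 0.67), ([0.423, -0.088, 0.002], 0.54)]
tube [([0.638, 0.042, 0.011], 0.45)]
rack [([0.425, 0.256, -0.001], 0.81), ([0.423, -0.086, -0.002], 0.46)]
warmer [([0.641, -0.002, 0.0], 0.74), ([0.439, 0.101, -0.001], 0.52)]
block_large_bore [([0.639, -0.042, 0.011], 0.93), ([0.422, -0.087, -0.001], 0.47)]
block_small_bore [([0.638, 0.042, 0.012], 0.66)]
block_dish [([0.643, 0.12, 0.01], 0.57)]
block_tube [([0.63, -0.127, 0.01], 0.85)]
top 520.2388365873138 [[0.028, -0.986, 0.167, 0.374], [-0.999, -0.031, -0.013, 0.004], [0.018, -0.167, -0.986, 1.095], [0.0, 0.0, 0.0, 1.0]]
large_bottle [([0.422, -0.248, 0.0], 0.87)]
small_bottle [([0.436, 0.101, -0.0], 0.91), ([0.632, -0.12, 0.012], 0.49)]
dish [([0.424, -0.088, 0.0], 0.92)]
tube [([0.443, 0.269, 0.006], 0.53)]
rack [([0.43, 0.251, 0.001], 0.93)]
warmer [([0.635, 0.004, 0.001], 0.94), ([0.644, 0.122, 0.015], 0.17)]
block_large_bore [([0.632, -0.04, 0.01], 0.67)]
block_small_bore [([0.64, 0.044, 0.015], 0.89), ([0.631, -0.038, 0.013], 0.55)]
block_dish [([0.643, 0.124, 0.012], 0.69)]
block_tube [([0.632, -0.123, 0.014], 0.95), ([0.43, 0.253, 0.001], 0.56)]
```

View pics/scene0.png

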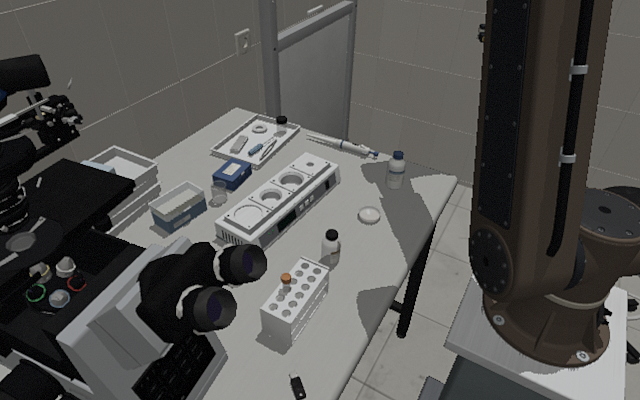

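View pics/top0.png

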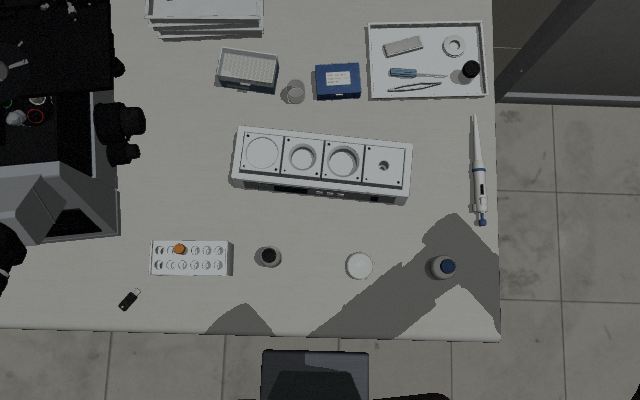

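The scene picture shows the blue-capped bottle at (396,168), the dish at (369,214), the black-capped bottle at (331,245) and the orange tube cap at (286,279). In the top picture the wells, left to right, are dish (262,152), small (301,158), large (342,160) and tube (384,165). The loose items there are tube cap (179,248), small bottle (268,257), dish (359,265) and large bottle (443,267). Next I refine with masks and two-view fits.

```bash
cat > h.py <<'E'
from station import arm
import cv2,numpy as np
from scipy.optimize import least_squares
CAM={c:arm.calibration(c) for c in('scene','top')}
def proj(c,P):
    k=CAM[c];T=np.linalg.inv(k['world_from_camera']);p=np.atleast_2d(P)@T[:3,:3].T+T[:3,3]
    return np.c_[k['fx']*p[:,0]/p[:,2]+k['cx'],k['fy']*p[:,1]/p[:,2]+k['cy']]
def circ(r,z,n=48):
    a=np.linspace(0,2*np.pi,n,endpoint=False);return np.c_[r*np.cos(a),r*np.sin(a),0*a+z]
M={'large_bottle':np.r_[circ(.024,.0),circ(.024,.069),circ(.014,.08),circ(.014,.105)],
'small_bottle':np.r_[circ(.021,.0),circ(.021,.058),circ(.014,.068),circ(.014,.088)],
'dish':np.r_[circ(.027,0),circ(.029,.006),circ(.029,.015)]}
def box(pts): return np.r_[pts.min(0),pts.max(0)]
E
python3 - <<'E'
from h import *
B={'block_large_bore':1,'block_small_bore':1,'block_dish':1,'block_tube':1}
m={}
for c in('scene','top'):
    im=arm.grab_frame(c);cv2.imwrite(f'pics/{c}1.png',im[:,:,::-1])
    for q in list(M)+list(B)+['tube','rack']:
        r=arm.masks_of(c,q)
        if r: m[c,q]=r[0]['pixels'];ys,xs=np.nonzero(m[c,q]);print(c,q,round(r[0]['confidence'],2),len(xs),[round(xs.mean(),1),round(ys.mean(),1)],[xs.min(),ys.min(),xs.max(),ys.max()])
np.save('masks.npy',m,allow_pickle=True)
for q in M:
    def f(p):
        r=[]
        for c in CAM:
            ys,xs=np.nonzero(m[c,q]);r+=list(box(proj(c,M[q]+p))-[xs.min(),ys.min(),xs.max()+1,ys.max()+1])
        return r
    s=least_squares(f,[.43,0,0]);print(q,np.round(s.x,4),np.round(s.fun,1))
E
```

```text
scene small_bottle 0.8 597 [np.float64(330.2), np.float64(248.1)] [np.int64(321), np.int64(229), np.int64(340), np.int64(266)]
scene dish 0.73 312 [np.float64(368.7), np.float64(213.7)] [np.int64(358), np.int64(205), np.int64(380), np.int64(222)]
scene block_large_bore 0.67 681 [np.float64(292.0), np.float64(180.9)] [np.int64(271), np.int64(168), np.int64(311), np.int64(196)]
scene block_small_bore 0.89 815 [np.float64(271.9), np.float64(197.3)] [np.int64(248), np.int64(183), np.int64(293), np.int64(214)]
scene block_dish 0.95 1048 [np.float64(247.9), np.float64(216.5)] [np.int64(224), np.int64(199), np.int64(272), np.int64(234)]
scene block_tube 0.91 596 [np.float64(310.4), np.float64(165.6)] [np.int64(290), np.int64(154), np.int64(329), np.int64(179)]
scene tube 0.62 168 [np.float64(285.7), np.float64(282.9)] [np.int64(281), np.int64(273), np.int64(290), np.int64(293)]
scene rack 0.77 3506 [np.float64(294.8), np.float64(302.0)] [np.int64(260), np.int64(257), np.int64(328), np.int64(345)]
top large_bottle 0.77 612 [np.float64(440.3), np.float64(267.4)] [np.int64(425), np.int64(255),
[... 911 characters left out ...]
k 0.68 2766 [np.float64(191.7), np.float64(258.5)] [np.int64(149), np.int64(241), np.int64(233), np.int64(275)]Traceback (most recent call last):
  File "<stdin>", line 16, in <module>
    return func(*args, **kwargs)
    vector_fun = VectorFunction(
        fun_wrapped,
    ...<6 lines>...
        workers=workers
    )
    self._update_fun()
    ~~~~~~~~~~~~~~~~^^
    self.f = self.fun_wrapped(xp_copy(self.x))
             ~~~~~~~~~~~~~~~~^^^^^^^^^^^^^^^^^
    return np.atleast_1d(self.fun(x))
                         ~~~~~~~~^^^
    return self.f(x, *self.args, **self.kwargs)
           ~~~~~~^^^^^^^^^^^^^^^^^^^^^^^^^^^^^^
  File "<stdin>", line 14, in f
KeyError: ('scene', 'large_bottle')
```

```bash
python3 - <<'E'
import cv2
a=cv2.imread('pics/top0.png')[115:215,220:420];cv2.imwrite('pics/wt.png',cv2.resize(a,None,fx=4,fy=4,interpolation=cv2.INTER_CUBIC))
a=cv2.imread('pics/scene0.png')[145:255,205:345];cv2.imwrite('pics/ws.png',cv2.resize(a,None,fx=5,fy=5,interpolation=cv2.INTER_CUBIC))
E
```

```text
(no output)
```

View pics/wt.png

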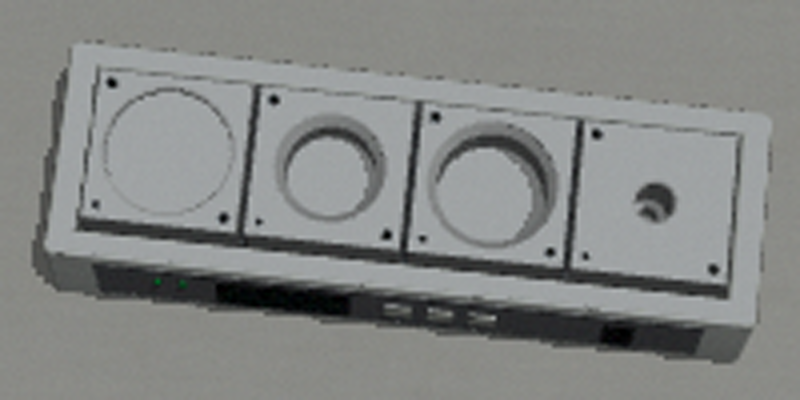

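View pics/ws.png

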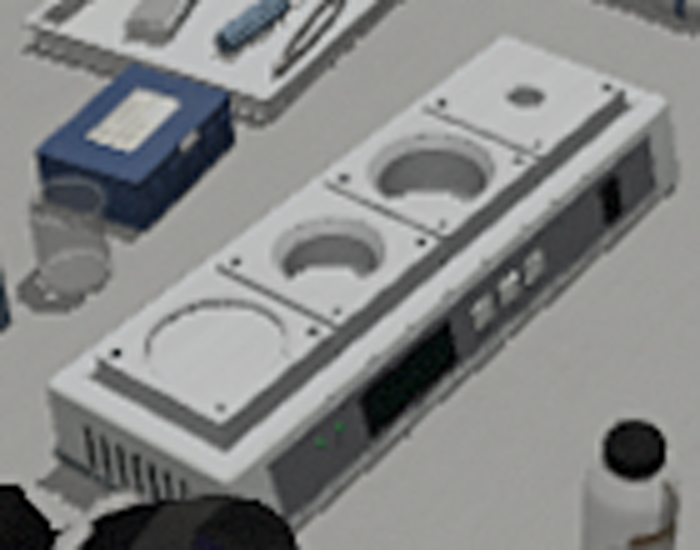

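The crops show the four mouths clearly. In top pixels they are about (262.4,152.9), (302.5,156.9), (343.4,161.0) and (383.9,165.7). In scene pixels they are about (248.4,214.5), (270.6,195.5), (291.1,179.3) and (309.9,164.2).

```bash
python3 - <<'E'
from h import *
m=np.load('masks.npy',allow_pickle=True).item()
im=arm.grab_frame('scene')
r=arm.masks_of('scene','large_bottle')
if not r: arm.grab_frame('scene'); r=arm.masks_of('scene','large_bottle')
if r: m['scene','large_bottle']=r[0]['pixels']
np.save('masks.npy',m,allow_pickle=True)
def bb(c,q): ys,xs=np.nonzero(m[c,q]);return np.array([xs.min(),ys.min(),xs.max()+1,ys.max()+1])-.5
def cen(c,q): ys,xs=np.nonzero(m[c,q]);return np.array([xs.mean(),ys.mean()])
def cent(pts):
    M_=cv2.moments(cv2.convexHull(pts.astype(np.float32)));return np.array([M_['m10'],M_['m01']])/M_['m00']
res={}
for q in M:
    cs=[c for c in CAM if (c,q) in m]
    f=lambda p:np.concatenate([np.r_[box(proj(c,M[q]+p))-bb(c,q),2*(cent(proj(c,M[q]+p))-cen(c,q))] for c in cs])
    s=least_squares(f,[.43,0,0],loss='soft_l1',diff_step=1e-4,x_scale=.01);res[q]=s.x;print(q,np.round(s.x,4),np.round(f(s.x),1))
tp=np.array([[262.4,152.9],[302.5,156.9],[343.4,161],[383.9,165.7]]);sc=np.array([[248.4,214.5],[270.6,195.5],[291.1,179.3],[309.9,164.2]])
rr=[.0325,.0285,.0335,.01]
off=np.array([1.5,.5,-.5,-1.5])*.083
def W(p): return np.c_[p[0]-off*np.sin(p[2]),p[1]+off*np.cos(p[2]),0*off+p[3]]
f=lambda p:np.r_[(proj('top',W(p))-tp).ravel(),(proj('scene',W(p))-sc).ravel()]
s=least_squares(f,[.64,0,0,.067]);print('warmer',np.round(s.x,4),'yawdeg',np.degrees(s.x[2]));print(np.round(f(s.x).reshape(2,4,2),1).tolist());print(np.round(W(s.x),4))
# block masks: top face 
# tube cap: centre of top visible (orange), cap 94..108 + .004
cap=np.r_[circ(.01,.098),circ(.01,.112)]
T=least_squares(lambda p:np.r_[cent(proj('top',cap+p))-cen('top','tube'),0,0],[.44,.26,0]).x
for c in CAM:
    img=cv2.imread(f'pics/{c}1.png');hsv=cv2.cvtColor(img,cv2.COLOR_BGR2HSV)
    o=cv2.inRange(hsv,(5,120,80),(20,255,255));n,l,st,ce=cv2.connectedComponentsWithStats(o);i=1+st[1:,4].argmax();m[c,'cap']=l==i;print(c,'cap',st[i],ce[i])
f=lambda p:np.concatenate([np.r_[(box(proj(c,cap+p))-bb(c,'cap')),2*(cent(proj(c,cap+p))-cen(c,'cap'))] for c in CAM])
s=least_squares(f,[.44,.26,0],diff_step=1e-4,x_scale=.01);print('tube',np.round(s.x,4),np.round(f(s.x),1))
# rack: hull fit of full box top + bottom
def rk(p):
    P=np.array([[x,y,z] for x in(-.033,.033) for y in(-.075,.075) for z in(0,.078)]);c,s_=np.cos(p[2]),np.sin(p[2])
    return P@np.array([[c,s_,0],[-s_,c,0],[0,0,1]])+[p[0],p[1],0]
f=lambda p:np.concatenate([np.r_[box(proj(c,rk(p)))-bb(c,'rack')] for c in CAM])
s=least_squares(f,[.428,.255,0]);p=s.x;print('rack',np.round(p,4),np.round(f(p),1));c,s_=np.cos(p[2]),np.sin(p[2]);print('tube from rack',p[0]+c*.014-s_*.0115,p[1]+s_*.014+c*.0115)
E
```

```text
large_bottle [ 0.426  -0.2469 -0.0055] [ 0.4 -0.   1.3  0.4  1.6  0.1 -0.2 -0.4  0.2 -0.3 -0.3 -1. ]
small_bottle [ 0.4382  0.099  -0.0008] [ 0.3 -0.6 -0.   0.6  0.9  0.2 -0.1  0.1  0.  -0.5 -0.2 -0.6]
dish [ 0.4259 -0.0867 -0.0023] [ 0.8 -0.1  1.   0.8  2.3  0.  -0.3 -0.4 -0.  -1.1 -0.2 -1. ]
warmer [ 0.6373 -0.0021 -0.0731  0.0608] yawdeg -4.187099242916454
[[[-0.1, -0.4], [0.2, -0.2], [-0.3, -0.1], [-0.4, -0.7]], [[0.3, -0.5], [0.7, 0.3], [0.6, 0.2], [0.3, 0.4]]]
[[ 0.6464  0.1221  0.0608]
 [ 0.6404  0.0393  0.0608]
 [ 0.6343 -0.0435  0.0608]
 [ 0.6283 -0.1263  0.0608]]
scene cap [281 273  10   9  60] [285.75 276.65]
top cap [174 244  10  10  76] [178.52631579 248.11842105]
tube [0.4435 0.2654 0.0022] [-0.1 -2.3  0.9  2.   0.3  0.4 -1.3 -1.1  1.2  0.1 -0.2 -0.2]
rack [0.4288 0.2539 0.0329] [-0.  -2.1  1.   1.3 -0.5 -0.7 -0.2 -0.1]
tube from rack 0.4424562964987217 0.265896559560614
```

```bash
python3 - <<'E'
from h import *
m=np.load('masks.npy',allow_pickle=True).item()
def bb(c,q): ys,xs=np.nonzero(m[c,q]);return np.array([xs.min(),ys.min(),xs.max()+1,ys.max()+1])-.5
def cen(c,q): ys,xs=np.nonzero(m[c,q]);return np.array([xs.mean(),ys.mean()])
def cent(pts):
    M_=cv2.moments(cv2.convexHull(pts.astype(np.float32)));return np.array([M_['m10'],M_['m01']])/M_['m00']
for q in M:
  for c in CAM:
    if (c,q) in m:
      f=lambda p:np.r_[box(proj(c,M[q]+[*p,0]))-bb(c,q),2*(cent(proj(c,M[q]+[*p,0]))-cen(c,q))]
      s=least_squares(f,[.43,0],diff_step=1e-4,x_scale=.01);print(q,c,np.round(s.x,4),np.round(f(s.x),1))
tp=np.array([[262.4,152.9],[302.5,156.9],[343.4,161],[383.9,165.7]]);sc=np.array([[248.4,214.5],[270.6,195.5],[291.1,179.3],[309.9,164.2]])
off=np.array([1.5,.5,-.5,-1.5])*.083
def W(p): return np.c_[p[0]-off*np.sin(p[2]),p[1]+off*np.cos(p[2]),0*off+.067]
for c,px in(('top',tp),('scene',sc)):
    f=lambda p:(proj(c,W(p))-px).ravel()
    s=least_squares(f,[.64,0,0]);print(c,np.round(s.x,4));print(np.round(W(s.x),4).tolist(),np.round(f(s.x),1))
E
```

```text
large_bottle scene [ 0.4258 -0.2386] [-0.4 -0.3  0.6  0.4 -0.1 -0.1]
large_bottle top [ 0.4248 -0.2458] [-0.2 -0.   0.4  0.2 -0.1 -0.1]
small_bottle scene [0.4386 0.1   ] [-0.  -0.7 -0.4  0.6  0.2  0. ]
small_bottle top [0.4376 0.0987] [-0.   0.3  0.1 -0.2 -0.  -0.1]
dish scene [ 0.4275 -0.0832] [-0.3 -0.3 -0.   0.7  0.1 -0.2]
dish top [ 0.4246 -0.0868] [-0.2  0.2  0.1 -0.5  0.   0.2]
top [ 0.6351 -0.0025 -0.0748]
[[0.6444, 0.1217, 0.067], [0.6382, 0.0389, 0.067], [0.632, -0.0438, 0.067], [0.6258, -0.1266, 0.067]] [-0.3 -0.2  0.2  0.1 -0.   0.3  0.1 -0.2]
scene [ 0.6339  0.0045 -0.0648]
[[0.6419, 0.1288, 0.067], [0.6366, 0.0459, 0.067], [0.6312, -0.0369, 0.067], [0.6258, -0.1197, 0.067]] [-0.2 -0.2  0.2  0.4  0.1 -0.1 -0.2 -0.1]
```

```bash
cat >> h.py <<'E'
from scipy.spatial.transform import Rotation as Ro
def go(x,y,z,yaw=-1.645):
    s=arm.get_state();R=Ro.from_euler('xyz',s['ee_rot']);Rt=Ro.from_euler('xyz',[np.pi,0,yaw])
    d=R.inv().apply(np.array([x,y,z])-s['eef_pos'])*100;w=np.degrees((R.inv()*Rt).as_rotvec())
    print('d cm',np.round(d,2),'w deg',np.round(w,2),'F',np.round(s['force'],1),'t',round(s['t'],2),'w',s['width'],'pos',np.round(s['eef_pos'],4))
E
python3 - <<'E'
from h import *
go(.425,-.246,.18)
# eyepiece triangulation
def tri(a,b):
    return least_squares(lambda p:np.r_[proj('scene',p)[0]-a,proj('top',p)[0]-b],[.5,.35,.3])
for a,b in(((245,263),(130,153)),((210,308),(130,120)),((245,263),(130,120)),((210,308),(130,153))):
    s=tri(a,b);print(np.round(s.x,3),s.cost)
E
```

```text
d cm [-27.01  26.49   1.77] w deg [ -0.    -0.   -59.18] F [-0.4 -0.4 -0.4] t 2.2 w 0.0876816070106379 pos [ 0.3019 -0.6037  0.1977]
[0.558 0.323 0.157] 1040.1035755796772
[0.647 0.368 0.022] 1367.4363400654715
[0.6   0.319 0.143] 2214.457508804582
[0.599 0.372 0.044] 480.4207712211941
```

```bash
python3 -m crank '[{"dx":-2,"dy":2,"wz":-5},{"dx":-5,"dy":5,"wz":-12},{"dx":-8.5,"dy":8.5,"wz":-20},{"dx":-12,"dy":12,"wz":-28},{"dx":-16,"dy":15.5,"dz":0.5,"wz":-36},{"dx":-19.5,"dy":19,"dz":1,"wz":-44},{"dx":-23,"dy":22.5,"dz":1.5,"wz":-52},{"dx":-25.5,"dy":25,"dz":1.8,"wz":-57},{"dx":-27,"dy":26.5,"dz":1.8,"wz":-59.2},{"dx":-27,"dy":26.5,"dz":1.8,"wz":-59.2}]' 8.7 25
python3 - <<'E'
from h import *
go(.425,-.246,.043)
a=arm.grab_frame('top')[195:340,340:560,::-1];cv2.imwrite('pics/a1.png',cv2.resize(a,None,fx=3,fy=3,interpolation=cv2.INTER_CUBIC))
E
```

```text
d cm [-27.01  26.49  15.47] w deg [ -0.    -0.   -59.18] F [-0.4 -0.4 -0.4] t 2.2 w 0.0876816070106379 pos [ 0.3019 -0.6037  0.1977]$[0]: bad value
```

View pics/a1.png

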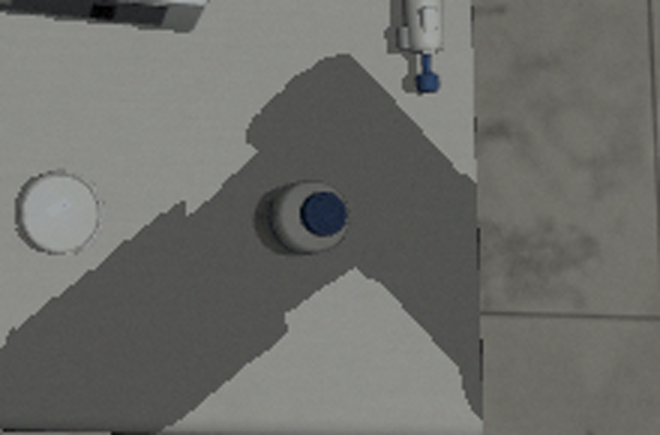

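The move was refused, and the picture shows an untouched bottle at about top pixel (441,267). I'll give all six keys in every row.

```bash
python3 -m crank '[{"dx":-2,"dy":2,"dz":0,"wx":0,"wy":0,"wz":-5},{"dx":-5,"dy":5,"dz":0,"wx":0,"wy":0,"wz":-12},{"dx":-8.5,"dy":8.5,"dz":0,"wx":0,"wy":0,"wz":-20},{"dx":-12,"dy":12,"dz":0,"wx":0,"wy":0,"wz":-28},{"dx":-16,"dy":15.5,"dz":0.5,"wx":0,"wy":0,"wz":-36},{"dx":-19.5,"dy":19,"dz":1,"wx":0,"wy":0,"wz":-44},{"dx":-23,"dy":22.5,"dz":1.5,"wx":0,"wy":0,"wz":-52},{"dx":-25.5,"dy":25,"dz":1.8,"wx":0,"wy":0,"wz":-57},{"dx":-27,"dy":26.5,"dz":1.8,"wx":0,"wy":0,"wz":-59.2},{"dx":-27,"dy":26.5,"dz":1.8,"wx":0,"wy":0,"wz":-59.2}]' 8.7 25
python3 - <<'E'
from h import *
go(.425,-.246,.043)
a=arm.grab_frame('top')[195:340,340:560,::-1];cv2.imwrite('pics/a2.png',cv2.resize(a,None,fx=3,fy=3,interpolation=cv2.INTER_CUBIC))
E
```

```text
t: 3.5
eef_pos: [0.4254, -0.2449, 0.18]
ee_rot: [-3.141, -0.0, -1.642]
force: [-1.0, -0.7, 0.1]
width: 0.0869
gripper_force: 0.0
d cm [ 0.12  0.04 13.7 ] w deg [-0.04 -0.    0.17] F [-1.  -0.7  0.1] t 3.5 w 0.08693218618873698 pos [ 0.4254 -0.2449  0.18  ]
```

View pics/a2.png

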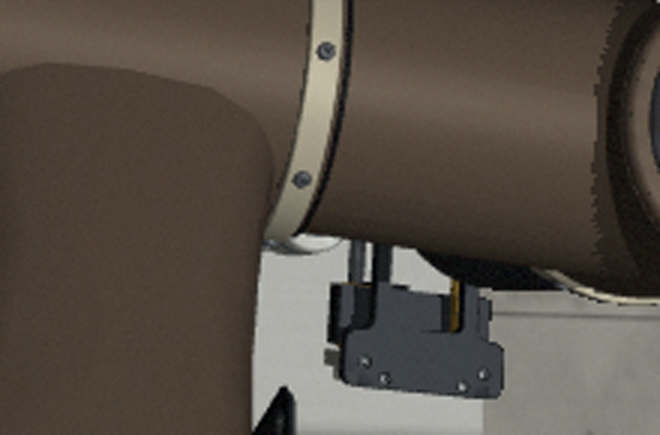

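The arm covers the bottle in the top view, and the jaw is at about (478,305). I go by the measured position and descend.

```bash
python3 -m crank '[{"dx":0.1,"dy":0,"dz":1,"wx":0,"wy":0,"wz":0},{"dx":0.1,"dy":0,"dz":2.5,"wx":0,"wy":0,"wz":0},{"dx":0.1,"dy":0,"dz":4.5,"wx":0,"wy":0,"wz":0},{"dx":0.1,"dy":0,"dz":6.5,"wx":0,"wy":0,"wz":0},{"dx":0.1,"dy":0,"dz":8.5,"wx":0,"wy":0,"wz":0},{"dx":0.1,"dy":0,"dz":10.5,"wx":0,"wy":0,"wz":0},{"dx":0.1,"dy":0,"dz":12,"wx":0,"wy":0,"wz":0},{"dx":0.1,"dy":0,"dz":13,"wx":0,"wy":0,"wz":0},{"dx":0.1,"dy":0,"dz":13.6,"wx":0,"wy":0,"wz":0},{"dx":0.1,"dy":0,"dz":13.7,"wx":0,"wy":0,"wz":0}]'
python3 - <<'E'
from h import *
a=arm.grab_frame('scene')[110:230,330:490,::-1];cv2.imwrite('pics/a3.png',cv2.resize(a,None,fx=4,fy=4,interpolation=cv2.INTER_CUBIC))
E
```

```text
t: 4.8
eef_pos: [0.4246, -0.247, 0.0423]
ee_rot: [3.141, 0.0, -1.645]
force: [0.4, -0.7, 0.5]
width: 0.0872
gripper_force: 0.0
```

View pics/a3.png

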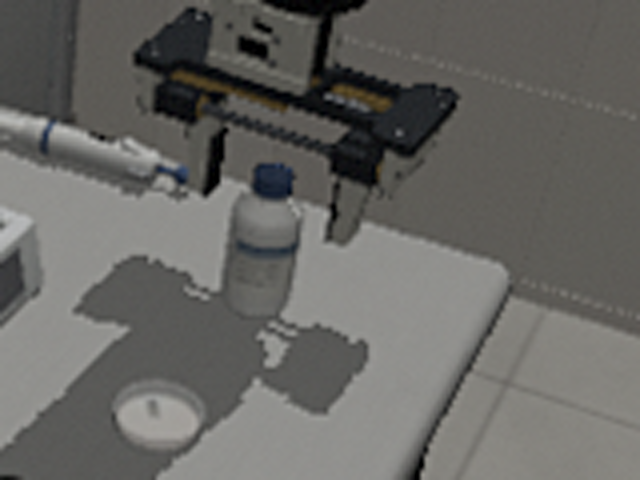

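The crop shows the fingertips at about (205,190) and (340,240), so their midpoint in the full frame is near (398,164). The bottle stands apparently in front of them, so I'll check this numerically before closing.

```bash
python3 - <<'E'
from h import *
s=arm.get_state();p=s['eef_pos'];R=Ro.from_euler('xyz',s['ee_rot']).as_matrix()
for o in(-.0545,.0545): print('tip',proj('scene',p+R[:,1]*o)[0],(proj('scene',p+R[:,1]*o)[0]-[330,110])*4)
print('bottle top',(proj('scene',np.array([[.425,-.246,.105],[.425,-.246,0],[.4258,-.2386,0],[.4258,-.2386,.105]]))-[330,110])*4)
for c in('scene',):
  for q in('large_bottle',):
    for r in arm.masks_of(c,q)[:1]:
        ys,xs=np.nonzero(r['pixels']);print(xs.min(),ys.min(),xs.max(),ys.max(),xs.mean(),ys.mean())
    print([np.round(r['centre'],3) for r in arm.mark_of(c,q)])
E
```

```text
tip [378.68519348 164.18783644] [194.7407739  216.75134576]
tip [414.55969532 177.8165093 ] [338.2387813 271.2660372]
bottle top [[276.99692525 167.5269276 ]
 [255.96082198 293.37893218]
 [250.79866336 298.49418025]
 [271.6064182  172.43659661]]
385 151 404 189 394.92687074829934 171.04761904761904
[array([ 0.426, -0.242,  0.   ])]
```

```bash
python3 - <<'E'
from h import *
im=arm.grab_frame('scene')[140:195,365:435,::-1]; old=cv2.imread('pics/scene0.png')[140:195,365:435]
st=lambda a:cv2.resize(cv2.convertScaleAbs(a,alpha=1.6),None,fx=8,fy=8,interpolation=cv2.INTER_NEAREST)[:, :]
cv2.imwrite('pics/a4.png',cv2.resize(np.hstack([st(im)]),(700,550)))
E
```

```text
(no output)
```

View pics/a4.png

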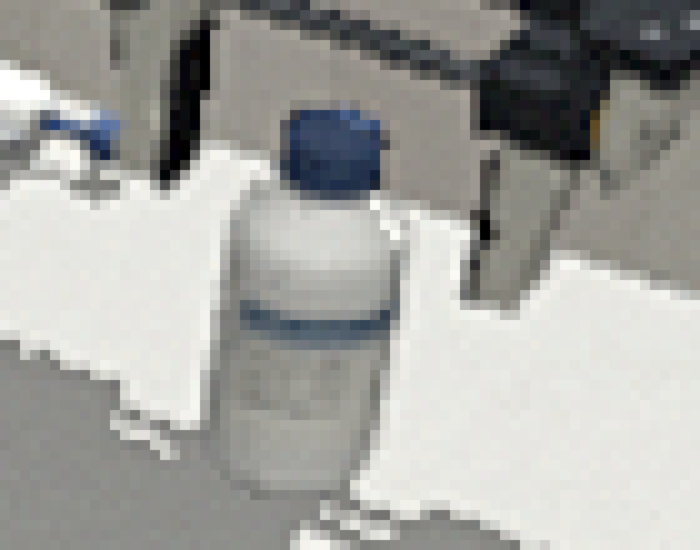

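In this crop the finger ends are at (175,185) and (475,300), about 6.5 px higher than the kinematics predict. A light 3 N close will measure which part of the bottle the pads meet.

```bash
python3 -m crank '[{"dx":0,"dy":0,"dz":0,"wx":0,"wy":0,"wz":0},{"dx":0,"dy":0,"dz":0,"wx":0,"wy":0,"wz":0},{"dx":0,"dy":0,"dz":0,"wx":0,"wy":0,"wz":0},{"dx":0,"dy":0,"dz":0,"wx":0,"wy":0,"wz":0},{"dx":0,"dy":0,"dz":0,"wx":0,"wy":0,"wz":0},{"dx":0,"dy":0,"dz":0,"wx":0,"wy":0,"wz":0},{"dx":0,"dy":0,"dz":0,"wx":0,"wy":0,"wz":0},{"dx":0,"dy":0,"dz":0,"wx":0,"wy":0,"wz":0},{"dx":0,"dy":0,"dz":0,"wx":0,"wy":0,"wz":0},{"dx":0,"dy":0,"dz":0,"wx":0,"wy":0,"wz":0}]' 4 3
python3 - <<'E'
from h import *
im=arm.grab_frame('scene')[130:200,355:445,::-1]
cv2.imwrite('pics/a5.png',cv2.resize(cv2.convertScaleAbs(im,alpha=1.3),None,fx=7,fy=7,interpolation=cv2.INTER_CUBIC))
E
```

```text
t: 6.25
eef_pos: [0.4248, -0.2469, 0.0427]
ee_rot: [-3.141, -0.0, -1.645]
force: [0.2, -0.6, 0.1]
width: 0.0455
gripper_force: 2.9
```

View pics/a5.png

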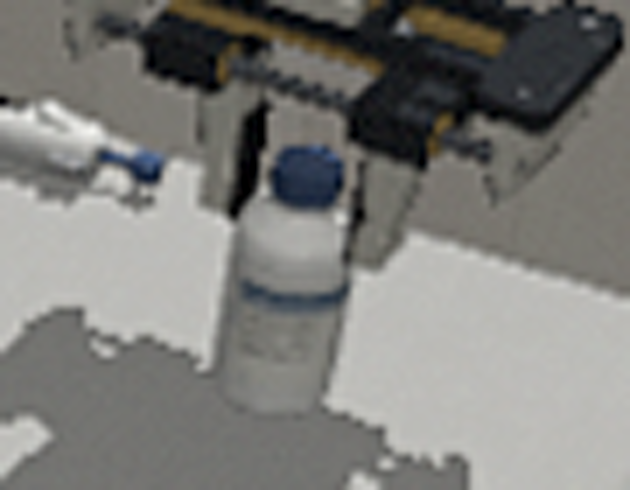

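The width is 45.5 mm, not 48, and the finger ends sit about 66 mm up the bottle in the picture. The gap from cap top to gripper body is also visibly about 23 mm. So the hand really is about 2 cm higher than the reported TCP suggests, and I'll lower it in checked stages.

```bash
python3 -m crank '[{"dx":0,"dy":0,"dz":0,"wx":0,"wy":0,"wz":0},{"dx":0,"dy":0,"dz":0,"wx":0,"wy":0,"wz":0},{"dx":0,"dy":0,"dz":0,"wx":0,"wy":0,"wz":0},{"dx":0,"dy":0,"dz":0.1,"wx":0,"wy":0,"wz":0},{"dx":0,"dy":0,"dz":0.2,"wx":0,"wy":0,"wz":0},{"dx":0,"dy":0,"dz":0.3,"wx":0,"wy":0,"wz":0},{"dx":0,"dy":0,"dz":0.4,"wx":0,"wy":0,"wz":0},{"dx":0,"dy":0,"dz":0.5,"wx":0,"wy":0,"wz":0},{"dx":0,"dy":0,"dz":0.6,"wx":0,"wy":0,"wz":0},{"dx":0,"dy":0,"dz":0.6,"wx":0,"wy":0,"wz":0}]' 7 3
python3 - <<'E'
from h import *
r=arm.masks_of('scene','large_bottle') if arm.grab_frame('scene') is not None else 0
for r in r[:1]:
    ys,xs=np.nonzero(r['pixels']);print(xs.min(),ys.min(),xs.max(),ys.max(),xs.mean(),ys.mean())
E
```

```text
t: 7.55
eef_pos: [0.4247, -0.2469, 0.0366]
ee_rot: [3.141, 0.0, -1.645]
force: [0.6, 0.2, 0.2]
width: 0.0701
gripper_force: 0.0
385 151 405 189 395.21938775510205 170.8265306122449
```

There is no contact, although the reported height would already press the cap, so the offset is real. I lower a further 14 mm.

```bash
python3 -m crank '[{"dx":0,"dy":0,"dz":0.2,"wx":0,"wy":0,"wz":0},{"dx":0,"dy":0,"dz":0.4,"wx":0,"wy":0,"wz":0},{"dx":0,"dy":0,"dz":0.6,"wx":0,"wy":0,"wz":0},{"dx":0,"dy":0,"dz":0.8,"wx":0,"wy":0,"wz":0},{"dx":0,"dy":0,"dz":1.0,"wx":0,"wy":0,"wz":0},{"dx":0,"dy":0,"dz":1.15,"wx":0,"wy":0,"wz":0},{"dx":0,"dy":0,"dz":1.25,"wx":0,"wy":0,"wz":0},{"dx":0,"dy":0,"dz":1.35,"wx":0,"wy":0,"wz":0},{"dx":0,"dy":0,"dz":1.4,"wx":0,"wy":0,"wz":0},{"dx":0,"dy":0,"dz":1.4,"wx":0,"wy":0,"wz":0}]' && python3 -m crank '[{"dx":0,"dy":0,"dz":0,"wx":0,"wy":0,"wz":0},{"dx":0,"dy":0,"dz":0,"wx":0,"wy":0,"wz":0},{"dx":0,"dy":0,"dz":0,"wx":0,"wy":0,"wz":0},{"dx":0,"dy":0,"dz":0,"wx":0,"wy":0,"wz":0},{"dx":0,"dy":0,"dz":0,"wx":0,"wy":0,"wz":0},{"dx":0,"dy":0,"dz":0,"wx":0,"wy":0,"wz":0},{"dx":0,"dy":0,"dz":0,"wx":0,"wy":0,"wz":0},{"dx":0,"dy":0,"dz":0,"wx":0,"wy":0,"wz":0},{"dx":0,"dy":0,"dz":0,"wx":0,"wy":0,"wz":0},{"dx":0,"dy":0,"dz":0,"wx":0,"wy":0,"wz":0}]' 4 25
python3 - <<'E'
from h import *
go(.4247,-.2469,.172)
im=arm.grab_frame('scene')[130:200,355:445,::-1]
cv2.imwrite('pics/a6.png',cv2.resize(cv2.convertScaleAbs(im,alpha=1.3),None,fx=7,fy=7,interpolation=cv2.INTER_CUBIC))
E
```

```text
t: 8.9
eef_pos: [0.4248, -0.2469, 0.0226]
ee_rot: [3.142, -0.0, -1.645]
force: [0.4, -0.4, 0.1]
width: 0.0701
gripper_force: 0.0
t: 10.15
eef_pos: [0.4249, -0.2469, 0.0227]
ee_rot: [-3.141, -0.0, -1.645]
force: [0.7, 0.1, 1.4]
width: 0.0468
gripper_force: 25.0
d cm [  0.     0.02 -14.93] w deg [-0.01 -0.    0.02] F [0.7 0.1 1.4] t 10.15 w 0.046839957856938876 pos [ 0.4249 -0.2469  0.0227]
```

View pics/a6.png

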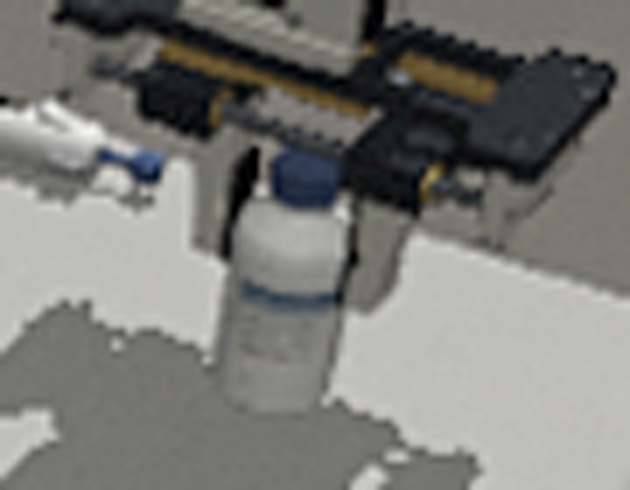

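The finger ends are now at about crop (215,255) and (370,310), around the upper body, with the cap just under the body and a 25 N grip. I do a small test lift with a check.

```bash
python3 -m crank '[{"dx":0,"dy":0,"dz":-0.2,"wx":0,"wy":0,"wz":0},{"dx":0,"dy":0,"dz":-0.5,"wx":0,"wy":0,"wz":0},{"dx":0,"dy":0,"dz":-1,"wx":0,"wy":0,"wz":0},{"dx":0,"dy":0,"dz":-1.5,"wx":0,"wy":0,"wz":0},{"dx":0,"dy":0,"dz":-2,"wx":0,"wy":0,"wz":0},{"dx":0,"dy":0,"dz":-2.5,"wx":0,"wy":0,"wz":0},{"dx":0,"dy":0,"dz":-3,"wx":0,"wy":0,"wz":0},{"dx":0,"dy":0,"dz":-3.3,"wx":0,"wy":0,"wz":0},{"dx":0,"dy":0,"dz":-3.5,"wx":0,"wy":0,"wz":0},{"dx":0,"dy":0,"dz":-3.5,"wx":0,"wy":0,"wz":0}]'
python3 - <<'E'
from h import *
s=arm.get_state();print(s['q'],s['moment'])
im=arm.grab_frame('scene')[110:200,345:465,::-1]
cv2.imwrite('pics/a7.png',cv2.resize(cv2.convertScaleAbs(im,alpha=1.3),None,fx=6,fy=6,interpolation=cv2.INTER_CUBIC))
E
```

```text
t: 11.45
eef_pos: [0.4248, -0.2469, 0.0577]
ee_rot: [-3.141, -0.0, -1.645]
force: [-0.2, 0.2, -1.0]
width: 0.0465
gripper_force: 25.0
[-1.25439243e-01  2.01366379e-01 -5.71145047e-01  1.75864198e-05
 -7.98132183e-01  5.16879008e-02] [0.01665639 0.09620003 0.00127135]
```

View pics/a7.png

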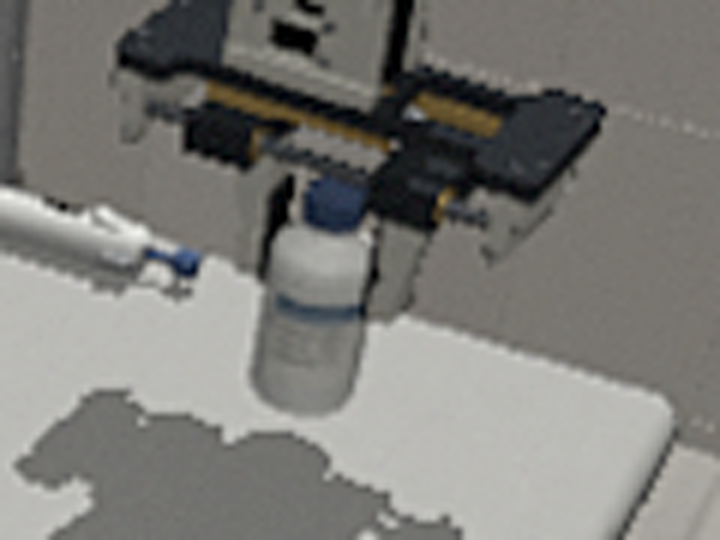

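The bottle hangs upright with its base at crop (305,410), and the grip holds. Relative offsets from bottle to well agree between the two cameras (+0.2065, +0.202), so I carry by that delta.

```bash
python3 -m crank '[{"dx":0,"dy":0,"dz":-1,"wx":0,"wy":0,"wz":0},{"dx":0,"dy":0,"dz":-2.5,"wx":0,"wy":0,"wz":0},{"dx":0,"dy":0,"dz":-4,"wx":0,"wy":0,"wz":0},{"dx":-0.5,"dy":-0.4,"dz":-5.5,"wx":0,"wy":0,"wz":0},{"dx":-1.6,"dy":-1.4,"dz":-6.5,"wx":0,"wy":0,"wz":0},{"dx":-3.4,"dy":-3,"dz":-7,"wx":0,"wy":0,"wz":0},{"dx":-5.6,"dy":-5,"dz":-7,"wx":0,"wy":0,"wz":0},{"dx":-7.8,"dy":-6.9,"dz":-7,"wx":0,"wy":0,"wz":0},{"dx":-10,"dy":-8.8,"dz":-7,"wx":0,"wy":0,"wz":0},{"dx":-12,"dy":-10.5,"dz":-7,"wx":0,"wy":0,"wz":0}]'
python3 - <<'E'
from h import *
go(.631,-.045,.1277)
E
```

```text
t: 12.75
eef_pos: [0.5396, -0.1334, 0.1278]
ee_rot: [-3.141, 0.0, -1.644]
force: [0.7, 0.8, -1.9]
width: 0.0468
gripper_force: 25.0
d cm [-9.48 -8.47  0.02] w deg [-0.01  0.    0.06] F [ 0.7  0.8 -1.9] t 12.75 w 0.04681342730800101 pos [ 0.5396 -0.1334  0.1278]
```

```bash
python3 -m crank '[{"dx":-2,"dy":-1.8,"dz":0,"wx":0,"wy":0,"wz":0},{"dx":-4,"dy":-3.6,"dz":0,"wx":0,"wy":0,"wz":0},{"dx":-6,"dy":-5.3,"dz":0,"wx":0,"wy":0,"wz":0},{"dx":-7.8,"dy":-6.8,"dz":0,"wx":0,"wy":0,"wz":0},{"dx":-8.9,"dy":-7.8,"dz":0.5,"wx":0,"wy":0,"wz":0},{"dx":-9.4,"dy":-8.3,"dz":1,"wx":0,"wy":0,"wz":0},{"dx":-9.6,"dy":-8.5,"dz":1.5,"wx":0,"wy":0,"wz":0},{"dx":-9.6,"dy":-8.5,"dz":2,"wx":0,"wy":0,"wz":0},{"dx":-9.6,"dy":-8.5,"dz":2.4,"wx":0,"wy":0,"wz":0},{"dx":-9.6,"dy":-8.5,"dz":2.5,"wx":0,"wy":0,"wz":0}]'
python3 - <<'E'
from h import *
go(.631,-.045,.0577)
im=arm.grab_frame('scene')[:,:,::-1];cv2.imwrite('pics/b1f.png',im)
cv2.imwrite('pics/b1.png',cv2.resize(im[100:220,220:380],None,fx=5,fy=5,interpolation=cv2.INTER_CUBIC))
r=arm.masks_of('scene','large_bottle')
s=arm.get_state()['eef_pos']
if r:
    ys,xs=np.nonzero(r[0]['pixels']);b=[xs.min(),ys.min(),xs.max(),ys.max()];print(b,xs.mean())
for base in (.0800,.085): print(base,np.round(box(proj('scene',M['large_bottle']+[s[0],s[1],s[2]-.0227])),1))
E
```

```text
t: 14.0
eef_pos: [0.6298, -0.0458, 0.1024]
ee_rot: [3.141, -0.0, -1.645]
force: [0.7, 0.5, -1.2]
width: 0.0465
gripper_force: 25.0
d cm [-0.09 -0.11  4.47] w deg [ 0.02 -0.    0.  ] F [ 0.7  0.5 -1.2] t 14.0 w 0.04645090073123057 pos [ 0.6298 -0.0458  0.1024]
[np.int64(282), np.int64(140), np.int64(300), np.int64(179)] 290.3641207815275
0.08 [283.  135.2 302.7 179.2]
0.085 [283.  135.2 302.7 179.2]
```

View pics/b1.png

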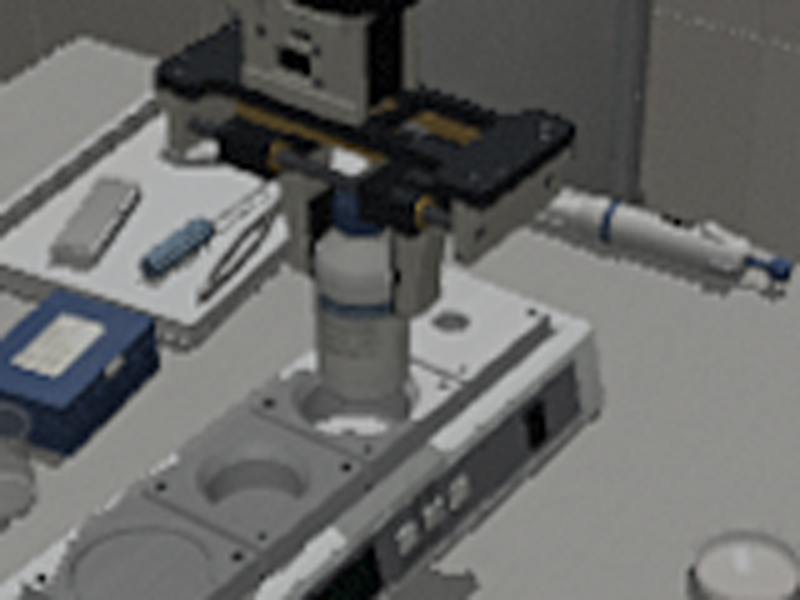

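The bottle hangs upright about 13 mm over the large well. Its base is centred at crop x≈364 against about 359 expected, so I shift roughly 1.5 mm in each axis and lower.

```bash
python3 -m crank '[{"dx":-0.15,"dy":-0.15,"dz":0.1,"wx":0,"wy":0,"wz":0},{"dx":-0.15,"dy":-0.15,"dz":0.5,"wx":0,"wy":0,"wz":0},{"dx":-0.15,"dy":-0.15,"dz":1,"wx":0,"wy":0,"wz":0},{"dx":-0.15,"dy":-0.15,"dz":1.5,"wx":0,"wy":0,"wz":0},{"dx":-0.15,"dy":-0.15,"dz":2,"wx":0,"wy":0,"wz":0},{"dx":-0.15,"dy":-0.15,"dz":2.5,"wx":0,"wy":0,"wz":0},{"dx":-0.15,"dy":-0.15,"dz":3,"wx":0,"wy":0,"wz":0},{"dx":-0.15,"dy":-0.15,"dz":3.5,"wx":0,"wy":0,"wz":0},{"dx":-0.15,"dy":-0.15,"dz":3.9,"wx":0,"wy":0,"wz":0},{"dx":-0.15,"dy":-0.15,"dz":4.1,"wx":0,"wy":0,"wz":0}]'
```

```text
t: 15.35
eef_pos: [0.6317, -0.0441, 0.0613]
ee_rot: [3.141, -0.0, -1.645]
force: [-0.3, 0.0, -1.1]
width: 0.0469
gripper_force: 25.0
```

```bash
python3 -m crank '[{"dx":0,"dy":0,"dz":0.05,"wx":0,"wy":0,"wz":0},{"dx":0,"dy":0,"dz":0.1,"wx":0,"wy":0,"wz":0},{"dx":0,"dy":0,"dz":0.15,"wx":0,"wy":0,"wz":0},{"dx":0,"dy":0,"dz":0.2,"wx":0,"wy":0,"wz":0},{"dx":0,"dy":0,"dz":0.24,"wx":0,"wy":0,"wz":0},{"dx":0,"dy":0,"dz":0.28,"wx":0,"wy":0,"wz":0},{"dx":0,"dy":0,"dz":0.32,"wx":0,"wy":0,"wz":0},{"dx":0,"dy":0,"dz":0.35,"wx":0,"wy":0,"wz":0},{"dx":0,"dy":0,"dz":0.37,"wx":0,"wy":0,"wz":0},{"dx":0,"dy":0,"dz":0.38,"wx":0,"wy":0,"wz":0}]'
```

```text
t: 16.6
eef_pos: [0.6318, -0.0441, 0.0579]
ee_rot: [3.142, -0.0, -1.645]
force: [-0.8, 0.1, -1.6]
width: 0.0468
gripper_force: 25.0
```

```bash
python3 -m crank '[{"dx":0,"dy":0,"dz":0.03,"wx":0,"wy":0,"wz":0},{"dx":0,"dy":0,"dz":0.06,"wx":0,"wy":0,"wz":0},{"dx":0,"dy":0,"dz":0.09,"wx":0,"wy":0,"wz":0},{"dx":0,"dy":0,"dz":0.12,"wx":0,"wy":0,"wz":0},{"dx":0,"dy":0,"dz":0.14,"wx":0,"wy":0,"wz":0},{"dx":0,"dy":0,"dz":0.16,"wx":0,"wy":0,"wz":0},{"dx":0,"dy":0,"dz":0.18,"wx":0,"wy":0,"wz":0},{"dx":0,"dy":0,"dz":0.2,"wx":0,"wy":0,"wz":0},{"dx":0,"dy":0,"dz":0.2,"wx":0,"wy":0,"wz":0},{"dx":0,"dy":0,"dz":0.2,"wx":0,"wy":0,"wz":0}]'
```

```text
t: 17.85
eef_pos: [0.6321, -0.0442, 0.0576]
ee_rot: [-3.14, -0.0, -1.644]
force: [-3.9, 1.1, 11.4]
width: 0.0467
gripper_force: 25.0
```

Contact comes at 0.0577 m, exactly the height expected for the well floor, so the bottle is fully down. Release and retreat.

```bash
python3 -m crank '[{"dx":0,"dy":0,"dz":-0.15,"wx":0,"wy":0,"wz":0},{"dx":0,"dy":0,"dz":-0.15,"wx":0,"wy":0,"wz":0},{"dx":0,"dy":0,"dz":-0.15,"wx":0,"wy":0,"wz":0},{"dx":0,"dy":0,"dz":-0.15,"wx":0,"wy":0,"wz":0},{"dx":0,"dy":0,"dz":-0.5,"wx":0,"wy":0,"wz":0},{"dx":0,"dy":0,"dz":-1.5,"wx":0,"wy":0,"wz":0},{"dx":0,"dy":0,"dz":-3.5,"wx":0,"wy":0,"wz":0},{"dx":0,"dy":0,"dz":-6,"wx":0,"wy":0,"wz":0},{"dx":0,"dy":0,"dz":-8.5,"wx":0,"wy":0,"wz":0},{"dx":0,"dy":0,"dz":-10,"wx":0,"wy":0,"wz":0}]' 6.8
python3 - <<'E'
from h import *
go(.4378,.0995,.16)
arm.grab_frame('scene');r=arm.masks_of('scene','large_bottle')
if r:
    ys,xs=np.nonzero(r[0]['pixels']);print([xs.min(),ys.min(),xs.max(),ys.max()],xs.mean())
print(np.round(box(proj('scene',M['large_bottle']+[.632,-.0441,.035])),1))
E
```

```text
t: 19.1
eef_pos: [0.6325, -0.044, 0.158]
ee_rot: [-3.139, 0.0, -1.644]
force: [-0.4, -0.2, -0.5]
width: 0.0683
gripper_force: 0.0
d cm [-12.88  20.47  -0.24] w deg [-0.14  0.03  0.03] F [-0.4 -0.2 -0.5] t 19.1 w 0.06833462087971424 pos [ 0.6325 -0.044   0.158 ]
[np.int64(282), np.int64(153), np.int64(300), np.int64(186)] 290.9146567717996
[282.7 150.9 301.9 193.2]
```

```bash
python3 -m crank '[{"dx":-0.8,"dy":1.2,"dz":0,"wx":0,"wy":0,"wz":0},{"dx":-2.6,"dy":4,"dz":0,"wx":0,"wy":0,"wz":0},{"dx":-5,"dy":8,"dz":0,"wx":0,"wy":0,"wz":0},{"dx":-7.5,"dy":12,"dz":0,"wx":0,"wy":0,"wz":0},{"dx":-10,"dy":16,"dz":0,"wx":0,"wy":0,"wz":0},{"dx":-12,"dy":19,"dz":0,"wx":0,"wy":0,"wz":0},{"dx":-12.9,"dy":20.4,"dz":0.5,"wx":0,"wy":0,"wz":0},{"dx":-12.9,"dy":20.5,"dz":1.5,"wx":0,"wy":0,"wz":0},{"dx":-12.9,"dy":20.5,"dz":2.5,"wx":0,"wy":0,"wz":0},{"dx":-12.9,"dy":20.5,"dz":3,"wx":0,"wy":0,"wz":0}]' 8.7
python3 - <<'E'
from h import *
go(.4378,.0995,.012)
E
```

```text
t: 20.45
eef_pos: [0.4366, 0.099, 0.1246]
ee_rot: [3.14, -0.001, -1.645]
force: [-0.6, 0.3, -0.6]
width: 0.0872
gripper_force: 0.0
d cm [-0.07 -0.13 11.26] w deg [ 0.09 -0.07 -0.02] F [-0.6  0.3 -0.6] t 20.45 w 0.08718296291033174 pos [0.4366 0.099  0.1246]
```

```bash
python3 -m crank '[{"dx":-0.05,"dy":-0.1,"dz":1,"wx":0,"wy":0,"wz":0},{"dx":-0.05,"dy":-0.1,"dz":2.5,"wx":0,"wy":0,"wz":0},{"dx":-0.05,"dy":-0.1,"dz":4,"wx":0,"wy":0,"wz":0},{"dx":-0.05,"dy":-0.1,"dz":5.5,"wx":0,"wy":0,"wz":0},{"dx":-0.05,"dy":-0.1,"dz":7,"wx":0,"wy":0,"wz":0},{"dx":-0.05,"dy":-0.1,"dz":8.4,"wx":0,"wy":0,"wz":0},{"dx":-0.05,"dy":-0.1,"dz":9.6,"wx":0,"wy":0,"wz":0},{"dx":-0.05,"dy":-0.1,"dz":10.5,"wx":0,"wy":0,"wz":0},{"dx":-0.05,"dy":-0.1,"dz":11,"wx":0,"wy":0,"wz":0},{"dx":-0.05,"dy":-0.1,"dz":11.2,"wx":0,"wy":0,"wz":0}]' && python3 -m crank '[{"dx":0,"dy":0,"dz":0,"wx":0,"wy":0,"wz":0},{"dx":0,"dy":0,"dz":0,"wx":0,"wy":0,"wz":0},{"dx":0,"dy":0,"dz":0,"wx":0,"wy":0,"wz":0},{"dx":0,"dy":0,"dz":0,"wx":0,"wy":0,"wz":0},{"dx":0,"dy":0,"dz":0,"wx":0,"wy":0,"wz":0},{"dx":0,"dy":0,"dz":0,"wx":0,"wy":0,"wz":0},{"dx":0,"dy":0,"dz":0,"wx":0,"wy":0,"wz":0},{"dx":0,"dy":0,"dz":0,"wx":0,"wy":0,"wz":0},{"dx":0,"dy":0,"dz":0,"wx":0,"wy":0,"wz":0},{"dx":0,"dy":0,"dz":0,"wx":0,"wy":0,"wz":0}]' 3.5 25
python3 - <<'E'
from h import *
im=arm.grab_frame('scene')[:,:,::-1];cv2.imwrite('pics/c1f.png',im)
cv2.imwrite('pics/c1.png',cv2.resize(cv2.convertScaleAbs(im[190:290,260:400],alpha=1.3),None,fx=5.5,fy=5.5,interpolation=cv2.INTER_CUBIC))
for q in('small_bottle','dish'):
    r=arm.masks_of('scene',q)
    if r:
        ys,xs=np.nonzero(r[0]['pixels']);print(q,[xs.min(),ys.min(),xs.max(),ys.max()],xs.mean(),ys.mean())
E
```

```text
t: 21.7
eef_pos: [0.438, 0.1001, 0.0137]
ee_rot: [3.142, -0.0, -1.645]
force: [0.2, 0.1, 0.4]
width: 0.0868
gripper_force: 0.0
t: 22.95
eef_pos: [0.4379, 0.1001, 0.0139]
ee_rot: [3.142, -0.0, -1.645]
force: [-1.5, -0.0, 4.7]
width: 0.0404
gripper_force: 25.0
small_bottle [np.int64(321), np.int64(233), np.int64(339), np.int64(266)] 328.6637168141593 251.57079646017698
```

View pics/c1.png

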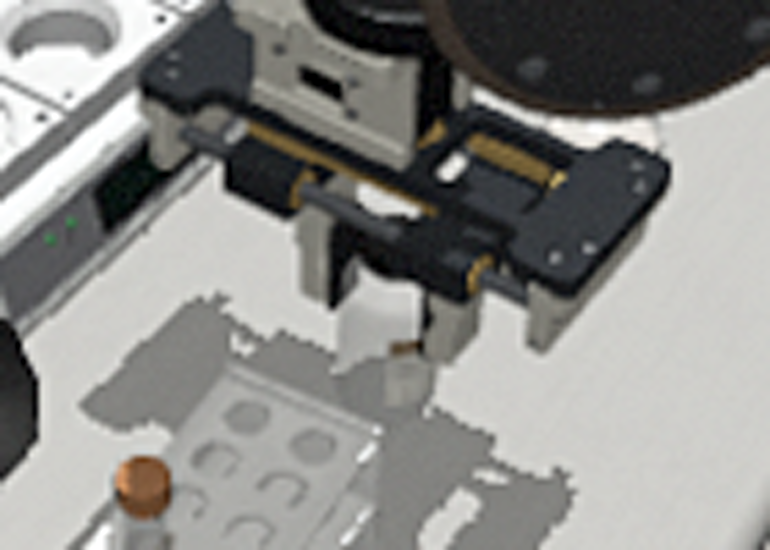

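The pads sit on the small bottle's body, with finger ends at crop (320,300) and (440,360). The width of 40.4 mm and 25 N indicate a good grip, so I lift and carry.

```bash
python3 -m crank '[{"dx":0,"dy":0,"dz":-0.3,"wx":0,"wy":0,"wz":0},{"dx":0,"dy":0,"dz":-1,"wx":0,"wy":0,"wz":0},{"dx":0,"dy":0,"dz":-2.2,"wx":0,"wy":0,"wz":0},{"dx":0,"dy":0,"dz":-3.7,"wx":0,"wy":0,"wz":0},{"dx":0,"dy":0,"dz":-5.2,"wx":0,"wy":0,"wz":0},{"dx":0,"dy":-0.5,"dz":-6.7,"wx":0,"wy":0,"wz":0},{"dx":0.5,"dy":-1.7,"dz":-8,"wx":0,"wy":0,"wz":0},{"dx":1,"dy":-3.5,"dz":-9,"wx":0,"wy":0,"wz":0},{"dx":1.6,"dy":-5.5,"dz":-9.5,"wx":0,"wy":0,"wz":0},{"dx":2.1,"dy":-7.5,"dz":-9.5,"wx":0,"wy":0,"wz":0}]'
python3 - <<'E'
from h import *
go(.638,.040,.1)
E
```

```text
t: 24.35
eef_pos: [0.5126, 0.0731, 0.1099]
ee_rot: [-3.14, 0.001, -1.645]
force: [0.3, -0.0, -2.0]
width: 0.0401
gripper_force: 25.0
d cm [  2.38 -12.75   1.  ] w deg [-0.06  0.03  0.02] F [ 0.3 -0.  -2. ] t 24.35 w 0.040147836831394196 pos [0.5126 0.0731 0.1099]
```

```bash
python3 -m crank '[{"dx":0.5,"dy":-2.2,"dz":0,"wx":0,"wy":0,"wz":0},{"dx":1,"dy":-4.6,"dz":0,"wx":0,"wy":0,"wz":0},{"dx":1.4,"dy":-7,"dz":0,"wx":0,"wy":0,"wz":0},{"dx":1.8,"dy":-9.2,"dz":0,"wx":0,"wy":0,"wz":0},{"dx":2.1,"dy":-11,"dz":0,"wx":0,"wy":0,"wz":0},{"dx":2.3,"dy":-12.2,"dz":0.2,"wx":0,"wy":0,"wz":0},{"dx":2.4,"dy":-12.7,"dz":0.5,"wx":0,"wy":0,"wz":0},{"dx":2.4,"dy":-12.8,"dz":0.8,"wx":0,"wy":0,"wz":0},{"dx":2.4,"dy":-12.8,"dz":0.9,"wx":0,"wy":0,"wz":0},{"dx":2.4,"dy":-12.8,"dz":0.9,"wx":0,"wy":0,"wz":0}]'
python3 - <<'E'
from h import *
go(.638,.040,.0549)
im=arm.grab_frame('scene')[:,:,::-1];cv2.imwrite('pics/d1f.png',im)
s=arm.get_state()['eef_pos']
for q in('small_bottle','large_bottle'):
    r=arm.masks_of('scene',q)
    if r:
        ys,xs=np.nonzero(r[0]['pixels']);print(q,[xs.min(),ys.min(),xs.max(),ys.max()],xs.mean())
# seen well centre + same-camera shift of bottle bottom
def xy(c,px,z): return least_squares(lambda p:proj(c,[p[0],p[1],z])[0]-px,[.6,0]).x
w=xy('scene',[270.6,195.5],.067);print('well in scene',w);print(np.round(box(proj('scene',M['small_bottle']+[*w,s[2]-.0139])),1))
E
```

```text
t: 25.6
eef_pos: [0.6367, 0.0404, 0.1]
ee_rot: [3.142, 0.0, -1.644]
force: [-0.6, 0.5, -1.8]
width: 0.0405
gripper_force: 25.0
d cm [ 0.03 -0.14  4.51] w deg [0.   0.   0.04] F [-0.6  0.5 -1.8] t 25.6 w 0.040491521861196915 pos [0.6367 0.0404 0.1   ]
small_bottle [np.int64(261), np.int64(159), np.int64(280), np.int64(194)] 269.1115789473684
large_bottle [np.int64(260), np.int64(257), np.int64(328), np.int64(345)] 294.84104046242777
well in scene [0.6378423  0.04508491]
[259.7 155.7 278.8 194.8]
```

```bash
python3 -m crank '[{"dx":0,"dy":-0.15,"dz":0.3,"wx":0,"wy":0,"wz":0},{"dx":-0.05,"dy":-0.25,"dz":0.8,"wx":0,"wy":0,"wz":0},{"dx":-0.05,"dy":-0.25,"dz":1.3,"wx":0,"wy":0,"wz":0},{"dx":-0.05,"dy":-0.25,"dz":1.7,"wx":0,"wy":0,"wz":0},{"dx":-0.05,"dy":-0.25,"dz":2.1,"wx":0,"wy":0,"wz":0},{"dx":-0.05,"dy":-0.25,"dz":2.4,"wx":0,"wy":0,"wz":0},{"dx":-0.05,"dy":-0.25,"dz":2.7,"wx":0,"wy":0,"wz":0},{"dx":-0.05,"dy":-0.25,"dz":2.9,"wx":0,"wy":0,"wz":0},{"dx":-0.05,"dy":-0.25,"dz":3.0,"wx":0,"wy":0,"wz":0},{"dx":-0.05,"dy":-0.25,"dz":3.0,"wx":0,"wy":0,"wz":0}]'
```

```text
t: 27.0
eef_pos: [0.6396, 0.0406, 0.0699]
ee_rot: [-3.142, 0.0, -1.645]
force: [-0.1, -0.8, -1.4]
width: 0.04
gripper_force: 25.0
```

```bash
python3 -m crank '[{"dx":0,"dy":0,"dz":0.2,"wx":0,"wy":0,"wz":0},{"dx":0,"dy":0,"dz":0.5,"wx":0,"wy":0,"wz":0},{"dx":0,"dy":0,"dz":0.8,"wx":0,"wy":0,"wz":0},{"dx":0,"dy":0,"dz":1.1,"wx":0,"wy":0,"wz":0},{"dx":0,"dy":0,"dz":1.25,"wx":0,"wy":0,"wz":0},{"dx":0,"dy":0,"dz":1.35,"wx":0,"wy":0,"wz":0},{"dx":0,"dy":0,"dz":1.42,"wx":0,"wy":0,"wz":0},{"dx":0,"dy":0,"dz":1.49,"wx":0,"wy":0,"wz":0},{"dx":0,"dy":0,"dz":1.55,"wx":0,"wy":0,"wz":0},{"dx":0,"dy":0,"dz":1.6,"wx":0,"wy":0,"wz":0}]'
```

```text
t: 28.25
eef_pos: [0.6397, 0.0405, 0.0549]
ee_rot: [-3.141, -0.0, -1.644]
force: [-4.2, 0.3, 8.3]
width: 0.04
gripper_force: 25.0
```

It seats at 0.0549 m, again as predicted. Release, rise and head for the dish.

```bash
python3 -m crank '[{"dx":0,"dy":0,"dz":-0.1,"wx":0,"wy":0,"wz":0},{"dx":0,"dy":0,"dz":-0.1,"wx":0,"wy":0,"wz":0},{"dx":0,"dy":0,"dz":-0.1,"wx":0,"wy":0,"wz":0},{"dx":0,"dy":0,"dz":-0.1,"wx":0,"wy":0,"wz":0},{"dx":0,"dy":0,"dz":-0.5,"wx":0,"wy":0,"wz":0},{"dx":0,"dy":0,"dz":-1.5,"wx":0,"wy":0,"wz":0},{"dx":0,"dy":0,"dz":-3.5,"wx":0,"wy":0,"wz":0},{"dx":0,"dy":0,"dz":-6,"wx":0,"wy":0,"wz":0},{"dx":0,"dy":0,"dz":-8.5,"wx":0,"wy":0,"wz":0},{"dx":0,"dy":0,"dz":-10,"wx":0,"wy":0,"wz":0}]' 6.4
python3 - <<'E'
from h import *
go(.4252,-.0866,.08)
arm.grab_frame('scene')
for q in('small_bottle','large_bottle','dish'):
    r=arm.masks_of('scene',q)
    for r in r[:2]:
        ys,xs=np.nonzero(r['pixels']);print(q,r['confidence'],[xs.min(),ys.min(),xs.max(),ys.max()],xs.mean(),ys.mean())
print(np.round(box(proj('scene',M['small_bottle']+[.6378,.045,.041])),1))
E
```

```text
t: 29.5
eef_pos: [0.6402, 0.0407, 0.1561]
ee_rot: [-3.139, 0.001, -1.644]
force: [0.7, -0.3, 0.4]
width: 0.0642
gripper_force: 0.0
d cm [14.28 20.52  7.55] w deg [-0.13  0.04  0.03] F [ 0.7 -0.3  0.4] t 29.5 w 0.06417032108280031 pos [0.6402 0.0407 0.1561]
small_bottle 0.78 [np.int64(262), np.int64(172), np.int64(279), np.int64(202)] 270.1995661605206 187.93709327548808
large_bottle 0.69 [np.int64(282), np.int64(153), np.int64(300), np.int64(186)] 290.93933823529414 171.3235294117647
dish 0.69 [np.int64(359), np.int64(206), np.int64(379), np.int64(223)] 368.8284789644013 214.3559870550162
[261.1 171.6 279.7 209.1]
```

```bash
python3 -m crank '[{"dx":0.6,"dy":1.2,"dz":0,"wx":0,"wy":0,"wz":0},{"dx":2.2,"dy":4,"dz":0,"wx":0,"wy":0,"wz":0},{"dx":5,"dy":8,"dz":0,"wx":0,"wy":0,"wz":0},{"dx":8,"dy":12,"dz":0,"wx":0,"wy":0,"wz":0},{"dx":11,"dy":16,"dz":0.5,"wx":0,"wy":0,"wz":0},{"dx":13.3,"dy":19,"dz":2,"wx":0,"wy":0,"wz":0},{"dx":14.2,"dy":20.3,"dz":4,"wx":0,"wy":0,"wz":0},{"dx":14.3,"dy":20.5,"dz":6.5,"wx":0,"wy":0,"wz":0},{"dx":14.3,"dy":20.5,"dz":9,"wx":0,"wy":0,"wz":0},{"dx":14.3,"dy":20.5,"dz":10.5,"wx":0,"wy":0,"wz":0}]' 8.7 10
python3 - <<'E'
from h import *
go(.4252,-.0866,-.012)
E
```

```text
t: 30.95
eef_pos: [0.4224, -0.0875, 0.0472]
ee_rot: [3.139, -0.001, -1.645]
force: [0.5, -0.0, -0.2]
width: 0.0869
gripper_force: 0.0
d cm [-0.11 -0.28  5.92] w deg [ 0.14 -0.03 -0.  ] F [ 0.5 -0.  -0.2] t 30.95 w 0.08692974998530578 pos [ 0.4224 -0.0875  0.0472]
```

```bash
python3 -m crank '[{"dx":-0.05,"dy":-0.1,"dz":1,"wx":0,"wy":0,"wz":0},{"dx":-0.05,"dy":-0.1,"dz":2,"wx":0,"wy":0,"wz":0},{"dx":-0.05,"dy":-0.1,"dz":3,"wx":0,"wy":0,"wz":0},{"dx":-0.05,"dy":-0.1,"dz":3.9,"wx":0,"wy":0,"wz":0},{"dx":-0.05,"dy":-0.1,"dz":4.6,"wx":0,"wy":0,"wz":0},{"dx":-0.05,"dy":-0.1,"dz":5.1,"wx":0,"wy":0,"wz":0},{"dx":-0.05,"dy":-0.1,"dz":5.5,"wx":0,"wy":0,"wz":0},{"dx":-0.05,"dy":-0.1,"dz":5.7,"wx":0,"wy":0,"wz":0},{"dx":-0.05,"dy":-0.1,"dz":5.8,"wx":0,"wy":0,"wz":0},{"dx":-0.05,"dy":-0.1,"dz":5.8,"wx":0,"wy":0,"wz":0}]'
python3 - <<'E'
from h import *
go(.4252,-.0866,-.016)
E
```

```text
t: 32.2
eef_pos: [0.4257, -0.0865, -0.0091]
ee_rot: [-3.141, 0.0, -1.645]
force: [-0.5, 0.2, -0.1]
width: 0.0867
gripper_force: 0.0
d cm [0.01 0.05 0.69] w deg [-0.01  0.    0.03] F [-0.5  0.2 -0.1] t 32.2 w 0.08674320834733411 pos [ 0.4257 -0.0865 -0.0091]
```

The reported z is now below zero with no contact, which confirms the height bias again. I probe down gently for the worktop.

```bash
python3 -m crank '[{"dx":0,"dy":0,"dz":0.1,"wx":0,"wy":0,"wz":0},{"dx":0,"dy":0,"dz":0.2,"wx":0,"wy":0,"wz":0},{"dx":0,"dy":0,"dz":0.3,"wx":0,"wy":0,"wz":0},{"dx":0,"dy":0,"dz":0.4,"wx":0,"wy":0,"wz":0},{"dx":0,"dy":0,"dz":0.5,"wx":0,"wy":0,"wz":0},{"dx":0,"dy":0,"dz":0.55,"wx":0,"wy":0,"wz":0},{"dx":0,"dy":0,"dz":0.6,"wx":0,"wy":0,"wz":0},{"dx":0,"dy":0,"dz":0.65,"wx":0,"wy":0,"wz":0},{"dx":0,"dy":0,"dz":0.7,"wx":0,"wy":0,"wz":0},{"dx":0,"dy":0,"dz":0.7,"wx":0,"wy":0,"wz":0}]' && python3 -m crank '[{"dx":0,"dy":0,"dz":0.05,"wx":0,"wy":0,"wz":0},{"dx":0,"dy":0,"dz":0.1,"wx":0,"wy":0,"wz":0},{"dx":0,"dy":0,"dz":0.15,"wx":0,"wy":0,"wz":0},{"dx":0,"dy":0,"dz":0.2,"wx":0,"wy":0,"wz":0},{"dx":0,"dy":0,"dz":0.25,"wx":0,"wy":0,"wz":0},{"dx":0,"dy":0,"dz":0.3,"wx":0,"wy":0,"wz":0},{"dx":0,"dy":0,"dz":0.3,"wx":0,"wy":0,"wz":0},{"dx":0,"dy":0,"dz":0.3,"wx":0,"wy":0,"wz":0},{"dx":0,"dy":0,"dz":0.3,"wx":0,"wy":0,"wz":0},{"dx":0,"dy":0,"dz":0.3,"wx":0,"wy":0,"wz":0}]'
```

```text
t: 33.45
eef_pos: [0.4256, -0.0865, -0.0162]
ee_rot: [3.141, -0.0, -1.645]
force: [0.5, -0.4, 0.5]
width: 0.0874
gripper_force: 0.0
t: 34.7
eef_pos: [0.4256, -0.0865, -0.0191]
ee_rot: [-3.142, 0.0, -1.645]
force: [-0.2, -0.6, -0.8]
width: 0.0867
gripper_force: 0.0
```

```bash
python3 -m crank '[{"dx":0,"dy":0,"dz":0.05,"wx":0,"wy":0,"wz":0},{"dx":0,"dy":0,"dz":0.1,"wx":0,"wy":0,"wz":0},{"dx":0,"dy":0,"dz":0.15,"wx":0,"wy":0,"wz":0},{"dx":0,"dy":0,"dz":0.2,"wx":0,"wy":0,"wz":0},{"dx":0,"dy":0,"dz":0.25,"wx":0,"wy":0,"wz":0},{"dx":0,"dy":0,"dz":0.3,"wx":0,"wy":0,"wz":0},{"dx":0,"dy":0,"dz":0.3,"wx":0,"wy":0,"wz":0},{"dx":0,"dy":0,"dz":0.3,"wx":0,"wy":0,"wz":0},{"dx":0,"dy":0,"dz":0.3,"wx":0,"wy":0,"wz":0},{"dx":0,"dy":0,"dz":0.3,"wx":0,"wy":0,"wz":0}]'
```

```text
t: 35.95
eef_pos: [0.4256, -0.0865, -0.0221]
ee_rot: [3.142, 0.0, -1.645]
force: [-0.3, 0.8, -0.6]
width: 0.0873
gripper_force: 0.0
```

```bash
python3 -m crank '[{"dx":0,"dy":0,"dz":0.05,"wx":0,"wy":0,"wz":0},{"dx":0,"dy":0,"dz":0.1,"wx":0,"wy":0,"wz":0},{"dx":0,"dy":0,"dz":0.15,"wx":0,"wy":0,"wz":0},{"dx":0,"dy":0,"dz":0.2,"wx":0,"wy":0,"wz":0},{"dx":0,"dy":0,"dz":0.25,"wx":0,"wy":0,"wz":0},{"dx":0,"dy":0,"dz":0.3,"wx":0,"wy":0,"wz":0},{"dx":0,"dy":0,"dz":0.3,"wx":0,"wy":0,"wz":0},{"dx":0,"dy":0,"dz":0.3,"wx":0,"wy":0,"wz":0},{"dx":0,"dy":0,"dz":0.3,"wx":0,"wy":0,"wz":0},{"dx":0,"dy":0,"dz":0.3,"wx":0,"wy":0,"wz":0}]'
```

```text
t: 37.2
eef_pos: [0.4256, -0.0865, -0.0251]
ee_rot: [-3.142, 0.0, -1.645]
force: [-0.0, -0.9, 0.1]
width: 0.087
gripper_force: 0.0
```

```bash
python3 -m crank '[{"dx":0,"dy":0,"dz":0.05,"wx":0,"wy":0,"wz":0},{"dx":0,"dy":0,"dz":0.1,"wx":0,"wy":0,"wz":0},{"dx":0,"dy":0,"dz":0.15,"wx":0,"wy":0,"wz":0},{"dx":0,"dy":0,"dz":0.2,"wx":0,"wy":0,"wz":0},{"dx":0,"dy":0,"dz":0.25,"wx":0,"wy":0,"wz":0},{"dx":0,"dy":0,"dz":0.3,"wx":0,"wy":0,"wz":0},{"dx":0,"dy":0,"dz":0.3,"wx":0,"wy":0,"wz":0},{"dx":0,"dy":0,"dz":0.3,"wx":0,"wy":0,"wz":0},{"dx":0,"dy":0,"dz":0.3,"wx":0,"wy":0,"wz":0},{"dx":0,"dy":0,"dz":0.3,"wx":0,"wy":0,"wz":0}]'
```

```text
t: 38.45
eef_pos: [0.4256, -0.0865, -0.0281]
ee_rot: [-3.142, 0.0, -1.645]
force: [0.1, 0.8, -0.6]
width: 0.0868
gripper_force: 0.0
```

```bash
python3 -m crank '[{"dx":0,"dy":0,"dz":0.05,"wx":0,"wy":0,"wz":0},{"dx":0,"dy":0,"dz":0.1,"wx":0,"wy":0,"wz":0},{"dx":0,"dy":0,"dz":0.15,"wx":0,"wy":0,"wz":0},{"dx":0,"dy":0,"dz":0.2,"wx":0,"wy":0,"wz":0},{"dx":0,"dy":0,"dz":0.25,"wx":0,"wy":0,"wz":0},{"dx":0,"dy":0,"dz":0.3,"wx":0,"wy":0,"wz":0},{"dx":0,"dy":0,"dz":0.3,"wx":0,"wy":0,"wz":0},{"dx":0,"dy":0,"dz":0.3,"wx":0,"wy":0,"wz":0},{"dx":0,"dy":0,"dz":0.3,"wx":0,"wy":0,"wz":0},{"dx":0,"dy":0,"dz":0.3,"wx":0,"wy":0,"wz":0}]'
```

```text
t: 39.7
eef_pos: [0.4258, -0.0865, -0.0289]
ee_rot: [-3.141, -0.0, -1.644]
force: [-11.8, 5.2, 45.1]
width: 0.0868
gripper_force: 22.4
```

The worktop is touched at a reported z of −0.0287 m, so the true height is the reported value plus 29 mm. I back off so the finger ends are 7 mm up on the lid's rim, then grip.

```bash
python3 -m crank '[{"dx":0,"dy":0,"dz":-0.2,"wx":0,"wy":0,"wz":0},{"dx":0,"dy":0,"dz":-0.45,"wx":0,"wy":0,"wz":0},{"dx":0,"dy":0,"dz":-0.7,"wx":0,"wy":0,"wz":0},{"dx":0,"dy":0,"dz":-0.9,"wx":0,"wy":0,"wz":0},{"dx":0,"dy":0,"dz":-0.95,"wx":0,"wy":0,"wz":0},{"dx":0,"dy":0,"dz":-0.95,"wx":0,"wy":0,"wz":0},{"dx":0,"dy":0,"dz":-0.95,"wx":0,"wy":0,"wz":0},{"dx":0,"dy":0,"dz":-0.95,"wx":0,"wy":0,"wz":0},{"dx":0,"dy":0,"dz":-0.95,"wx":0,"wy":0,"wz":0},{"dx":0,"dy":0,"dz":-0.95,"wx":0,"wy":0,"wz":0}]' && python3 -m crank '[{"dx":0,"dy":0,"dz":0,"wx":0,"wy":0,"wz":0},{"dx":0,"dy":0,"dz":0,"wx":0,"wy":0,"wz":0},{"dx":0,"dy":0,"dz":0,"wx":0,"wy":0,"wz":0},{"dx":0,"dy":0,"dz":0,"wx":0,"wy":0,"wz":0},{"dx":0,"dy":0,"dz":0,"wx":0,"wy":0,"wz":0},{"dx":0,"dy":0,"dz":0,"wx":0,"wy":0,"wz":0},{"dx":0,"dy":0,"dz":0,"wx":0,"wy":0,"wz":0},{"dx":0,"dy":0,"dz":0,"wx":0,"wy":0,"wz":0},{"dx":0,"dy":0,"dz":0,"wx":0,"wy":0,"wz":0},{"dx":0,"dy":0,"dz":0,"wx":0,"wy":0,"wz":0}]' 5 12
python3 - <<'E'
from h import *
arm.grab_frame('scene')
r=arm.masks_of('scene','dish')
for r in r[:2]:
    ys,xs=np.nonzero(r['pixels']);print(r['confidence'],[xs.min(),ys.min(),xs.max(),ys.max()],xs.mean(),ys.mean())
go(.6445,.122,.07)
E
```

```text
t: 40.95
eef_pos: [0.4256, -0.0865, -0.0217]
ee_rot: [3.142, -0.0, -1.645]
force: [-1.3, 0.2, 0.3]
width: 0.0868
gripper_force: 0.0
t: 42.2
eef_pos: [0.4256, -0.0865, -0.0216]
ee_rot: [-3.142, 0.0, -1.645]
force: [0.1, 0.1, -0.9]
width: 0.0565
gripper_force: 11.9
0.61 [np.int64(358), np.int64(205), np.int64(378), np.int64(224)] 368.3969696969697 214.24242424242425
d cm [-22.41 -20.29  -9.16] w deg [-0.    0.    0.03] F [-0.5 -0.2  0.1] t 42.3 w 0.05703539839073029 pos [ 0.4256 -0.0865 -0.0216]
```

```bash
python3 -m crank '[{"dx":0,"dy":0,"dz":-0.3,"wx":0,"wy":0,"wz":0},{"dx":0,"dy":0,"dz":-1,"wx":0,"wy":0,"wz":0},{"dx":0,"dy":0,"dz":-2.2,"wx":0,"wy":0,"wz":0},{"dx":0,"dy":0,"dz":-3.7,"wx":0,"wy":0,"wz":0},{"dx":-0.5,"dy":-0.1,"dz":-5.2,"wx":0,"wy":0,"wz":0},{"dx":-1.5,"dy":-0.3,"dz":-6.7,"wx":0,"wy":0,"wz":0},{"dx":-3,"dy":-0.7,"dz":-8,"wx":0,"wy":0,"wz":0},{"dx":-5.2,"dy":-1.3,"dz":-8.8,"wx":0,"wy":0,"wz":0},{"dx":-7.8,"dy":-2,"dz":-9,"wx":0,"wy":0,"wz":0},{"dx":-10.5,"dy":-2.8,"dz":-9,"wx":0,"wy":0,"wz":0}]' && python3 -m crank '[{"dx":-2.7,"dy":-0.8,"dz":0,"wx":0,"wy":0,"wz":0},{"dx":-5.4,"dy":-1.6,"dz":0,"wx":0,"wy":0,"wz":0},{"dx":-7.8,"dy":-2.6,"dz":0,"wx":0,"wy":0,"wz":0},{"dx":-9.6,"dy":-4,"dz":0,"wx":0,"wy":0,"wz":0},{"dx":-10.8,"dy":-5.8,"dz":0,"wx":0,"wy":0,"wz":0},{"dx":-11.5,"dy":-7.8,"dz":0,"wx":0,"wy":0,"wz":0},{"dx":-11.9,"dy":-10,"dz":0,"wx":0,"wy":0,"wz":0},{"dx":-12,"dy":-12,"dz":0,"wx":0,"wy":0,"wz":0},{"dx":-12,"dy":-13.7,"dz":0,"wx":0,"wy":0,"wz":0},{"dx":-12,"dy":-15.1,"dz":0,"wx":0,"wy":0,"wz":0}]'
python3 - <<'E'
from h import *
go(.645,.1225,.0504)
E
```

```text
t: 43.55
eef_pos: [0.4619, 0.0175, 0.0693]
ee_rot: [-3.14, 0.001, -1.644]
force: [0.3, 0.2, 0.3]
width: 0.0566
gripper_force: 11.9
t: 44.8
eef_pos: [0.6215, 0.1248, 0.0683]
ee_rot: [3.141, -0.0, -1.645]
force: [-0.6, 0.6, -0.0]
width: 0.0564
gripper_force: 11.9
d cm [ 0.05 -2.36  1.79] w deg [ 0.01 -0.01  0.02] F [-0.6  0.6 -0. ] t 44.8 w 0.05644751878759812 pos [0.6215 0.1248 0.0683]
```

```bash
python3 -m crank '[{"dx":0,"dy":-0.8,"dz":0,"wx":0,"wy":0,"wz":0},{"dx":0,"dy":-1.5,"dz":0,"wx":0,"wy":0,"wz":0},{"dx":0,"dy":-2,"dz":0.2,"wx":0,"wy":0,"wz":0},{"dx":0.05,"dy":-2.2,"dz":0.5,"wx":0,"wy":0,"wz":0},{"dx":0.05,"dy":-2.3,"dz":0.8,"wx":0,"wy":0,"wz":0},{"dx":0.05,"dy":-2.3,"dz":1.1,"wx":0,"wy":0,"wz":0},{"dx":0.05,"dy":-2.3,"dz":1.4,"wx":0,"wy":0,"wz":0},{"dx":0.05,"dy":-2.3,"dz":1.6,"wx":0,"wy":0,"wz":0},{"dx":0.05,"dy":-2.3,"dz":1.7,"wx":0,"wy":0,"wz":0},{"dx":0.05,"dy":-2.3,"dz":1.7,"wx":0,"wy":0,"wz":0}]'
python3 - <<'E'
from h import *
go(.645,.1225,.0403)
arm.grab_frame('scene');r=arm.masks_of('scene','dish');s=arm.get_state()['eef_pos']
for r in r[:2]:
    ys,xs=np.nonzero(r['pixels']);print(r['confidence'],[xs.min(),ys.min(),xs.max(),ys.max()],xs.mean(),ys.mean())
w=least_squares(lambda p:proj('scene',[p[0],p[1],.067])[0]-[248.4,214.5],[.6,0]).x
print('expected if centred',np.round(box(proj('scene',M['dish']+[*w,s[2]+.0216])),1))
E
```

```text
t: 46.05
eef_pos: [0.6436, 0.1225, 0.0513]
ee_rot: [3.142, -0.0, -1.645]
force: [-0.0, 1.3, 1.1]
width: 0.0564
gripper_force: 11.9
d cm [-0.01 -0.14  1.1 ] w deg [ 0.   -0.    0.03] F [-0.   1.3  1.1] t 46.05 w 0.05636797820490209 pos [0.6436 0.1225 0.0513]
0.59 [np.int64(235), np.int64(201), np.int64(254), np.int64(219)] 244.92459016393443 210.28852459016395
0.19 [np.int64(281), np.int64(273), np.int64(290), np.int64(292)] 285.5056179775281 282.17977528089887
expected if centred [234.8 199.6 260.6 220.4]
```

The mask's left and bottom edges (234.5, 219.5) match a centred dish (234.8, 220.4). I lower it.

```bash
python3 -m crank '[{"dx":0,"dy":-0.1,"dz":0.2,"wx":0,"wy":0,"wz":0},{"dx":0,"dy":-0.1,"dz":0.4,"wx":0,"wy":0,"wz":0},{"dx":0,"dy":-0.1,"dz":0.6,"wx":0,"wy":0,"wz":0},{"dx":0,"dy":-0.1,"dz":0.75,"wx":0,"wy":0,"wz":0},{"dx":0,"dy":-0.1,"dz":0.87,"wx":0,"wy":0,"wz":0},{"dx":0,"dy":-0.1,"dz":0.97,"wx":0,"wy":0,"wz":0},{"dx":0,"dy":-0.1,"dz":1.03,"wx":0,"wy":0,"wz":0},{"dx":0,"dy":-0.1,"dz":1.08,"wx":0,"wy":0,"wz":0},{"dx":0,"dy":-0.1,"dz":1.13,"wx":0,"wy":0,"wz":0},{"dx":0,"dy":-0.1,"dz":1.15,"wx":0,"wy":0,"wz":0}]'
```

```text
t: 47.4
eef_pos: [0.6447, 0.1224, 0.0404]
ee_rot: [-3.141, 0.0, -1.644]
force: [-2.7, -0.2, 5.2]
width: 0.0569
gripper_force: 12.1
```

```bash
python3 -m crank '[{"dx":0,"dy":0,"dz":-0.05,"wx":0,"wy":0,"wz":0},{"dx":0,"dy":0,"dz":-0.05,"wx":0,"wy":0,"wz":0},{"dx":0,"dy":0,"dz":-0.05,"wx":0,"wy":0,"wz":0},{"dx":0,"dy":0,"dz":-0.05,"wx":0,"wy":0,"wz":0},{"dx":0,"dy":0,"dz":-0.4,"wx":0,"wy":0,"wz":0},{"dx":0,"dy":0,"dz":-1.4,"wx":0,"wy":0,"wz":0},{"dx":0,"dy":0,"dz":-3.4,"wx":0,"wy":0,"wz":0},{"dx":0,"dy":0,"dz":-6,"wx":0,"wy":0,"wz":0},{"dx":0,"dy":0,"dz":-8.5,"wx":0,"wy":0,"wz":0},{"dx":0,"dy":0,"dz":-10,"wx":0,"wy":0,"wz":0}]' 7.6
python3 - <<'E'
from h import *
go(.4435,.2655,.135)
arm.grab_frame('scene');r=arm.masks_of('scene','dish')
for r in r[:1]:
    ys,xs=np.nonzero(r['pixels']);print(r['confidence'],[xs.min(),ys.min(),xs.max(),ys.max()],xs.mean(),ys.mean())
k=CAM['scene'];T=np.array(k['world_from_camera'])
for px in((262,258),(235,310),(200,250),(185,290)):
    d=T[:3,:3]@[(px[0]-k['cx'])/k['fx'],(px[1]-k['cy'])/k['fy'],1];o=T[:3,3]
    print(px,[(np.round(o+d*(z-o[2])/d[2],3).tolist(),np.round(proj('top',o+d*(z-o[2])/d[2])[0]).tolist()) for z in(.1,.2,.25,.3,.35)])
E
```

```text
t: 48.65
eef_pos: [0.6453, 0.1227, 0.1421]
ee_rot: [-3.139, 0.001, -1.644]
force: [0.0, -0.6, -0.5]
width: 0.0759
gripper_force: 0.0
d cm [-12.76  21.18   0.68] w deg [-0.13  0.06  0.04] F [ 0.  -0.6 -0.5] t 48.65 w 0.07592900362496983 pos [0.6453 0.1227 0.1421]
0.91 [np.int64(236), np.int64(203), np.int64(260), np.int64(222)] 247.92383292383292 212.55528255528256
(262, 258) [([0.514, 0.246, 0.1], [193.0, 212.0]), ([0.454, 0.316, 0.2], [135.0, 237.0]), ([0.424, 0.351, 0.25], [101.0, 252.0]), ([0.394, 0.386, 0.3], [62.0, 269.0]), ([0.363, 0.421, 0.35], [17.0, 288.0])]
(235, 310) [([0.482, 0.369, 0.1], [127.0, 227.0]), ([0.427, 0.419, 0.2], [73.0, 251.0]), ([0.399, 0.444, 0.25], [41.0, 265.0]), ([0.372, 0.469, 0.3], [4.0, 282.0]), ([0.344, 0.494, 0.35], [-38.0, 301.0])]
(200, 250) [([0.633, 0.293, 0.1], [173.0, 151.0]), ([0.553, 0.355, 0.2], [118.0, 179.0]), ([0.514, 0.387, 0.25], [85.0, 196.0]), ([0.474, 0.418, 0.3], [47.0, 215.0]), ([0.434, 0.449, 0.35], [4.0, 237.0])]
(185, 290) [([0.587, 0.382, 0.1], [125.0, 173.0]), ([0.515, 0.43, 0.2], [72.0, 200.0]), ([0.479, 0.454, 0.25], [41.0, 216.0]), ([0.443, 0.478, 0.3], [5.0, 234.0]), ([0.407, 0.502, 0.35], [-37.0, 255.0])]
```

The dish is seated, with mask box (236–260, 203–222). I go towards the tube and stop short to check the arm's clearance from the microscope in both views.

```bash
python3 -m crank '[{"dx":-0.4,"dy":1.2,"dz":0,"wx":0,"wy":0,"wz":0},{"dx":-1.2,"dy":4,"dz":0,"wx":0,"wy":0,"wz":0},{"dx":-2.4,"dy":8,"dz":0,"wx":0,"wy":0,"wz":0},{"dx":-3.6,"dy":12,"dz":0,"wx":0,"wy":0,"wz":0},{"dx":-4.8,"dy":16,"dz":0,"wx":0,"wy":0,"wz":0},{"dx":-5.7,"dy":19,"dz":0,"wx":0,"wy":0,"wz":0},{"dx":-6.1,"dy":20.4,"dz":0,"wx":0,"wy":0,"wz":0},{"dx":-6.2,"dy":20.7,"dz":0,"wx":0,"wy":0,"wz":0},{"dx":-6.2,"dy":20.7,"dz":0,"wx":0,"wy":0,"wz":0},{"dx":-6.2,"dy":20.7,"dz":0,"wx":0,"wy":0,"wz":0}]' 4.5 15
python3 - <<'E'
from h import *
go(.4435,.2655,.0593);print(arm.get_state()['q'])
a=arm.grab_frame('scene')[100:400,100:500,::-1];b=arm.grab_frame('top')[60:360,0:400,::-1]
cv2.imwrite('pics/e1.png',cv2.resize(np.hstack([a,b]),(800,300)))
E
```

```text
t: 50.0
eef_pos: [0.4433, 0.1993, 0.1396]
ee_rot: [3.141, -0.0, -1.645]
force: [0.4, -1.2, -0.3]
width: 0.0448
gripper_force: 0.0
d cm [-6.61  0.47  8.02] w deg [ 0.01 -0.03 -0.01] F [ 0.4 -1.2 -0.3] t 50.0 w 0.044814043725772364 pos [0.4433 0.1993 0.1396]
[ 8.28229980e-01  9.50500888e-02 -4.77542038e-01  1.27225548e-04
 -9.98716922e-01 -9.02750496e-01]
```

View pics/e1.png

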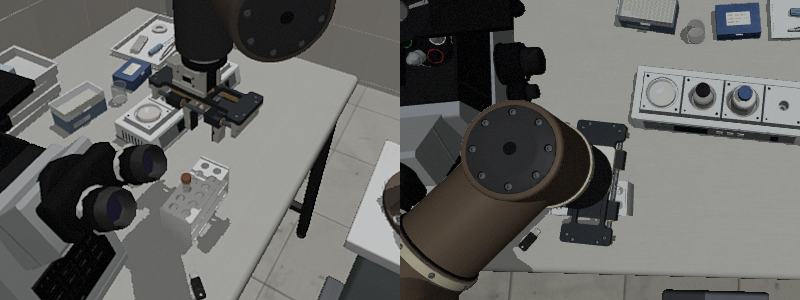

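The picture shows both bottles and the dish seated in their wells and the hand short of the rack. The elbow disc is at top px (110,210) and scene px (385,118), with the eyepieces at scene (240,262) and (208,305). I triangulate the clearance.

```bash
python3 - <<'E'
from h import *
def tri(a,b,n):
    s=least_squares(lambda p:np.r_[proj('scene',p)[0]-a,proj('top',p)[0]-b],[.5,.35,.3]);print(n,np.round(s.x,3),round(s.cost,1))
tri((385,118),(110,208),'elbow disc')
for a in((245,263),(210,308)):
    for b in((5,245),(12,215),(12,270)): tri(a,b,('eye',a,b))
E
```

```text
elbow disc [0.399 0.228 0.455] 3952.4
('eye', (245, 263), (5, 245)) [0.4   0.436 0.342] 297.5
('eye', (245, 263), (12, 215)) [0.427 0.429 0.326] 912.7
('eye', (245, 263), (12, 270)) [0.384 0.433 0.342] 11.2
('eye', (210, 308), (5, 245)) [0.417 0.477 0.285] 56.2
('eye', (210, 308), (12, 215)) [0.445 0.472 0.265] 423.3
('eye', (210, 308), (12, 270)) [0.4   0.474 0.286] 43.8
```

The eyepieces are at y ≥ 0.43, z ≈ 0.34, well beyond the hand's reach around the tube (y ≤ 0.31). I proceed over the tube and then down.

```bash
python3 -m crank '[{"dx":-1,"dy":0.1,"dz":0,"wx":0,"wy":0,"wz":0},{"dx":-2.7,"dy":0.2,"dz":0,"wx":0,"wy":0,"wz":0},{"dx":-4.6,"dy":0.3,"dz":0,"wx":0,"wy":0,"wz":0},{"dx":-6,"dy":0.4,"dz":0,"wx":0,"wy":0,"wz":0},{"dx":-6.6,"dy":0.4,"dz":0,"wx":0,"wy":0,"wz":0},{"dx":-6.6,"dy":0.4,"dz":0.5,"wx":0,"wy":0,"wz":0},{"dx":-6.6,"dy":0.4,"dz":1.2,"wx":0,"wy":0,"wz":0},{"dx":-6.6,"dy":0.4,"dz":1.8,"wx":0,"wy":0,"wz":0},{"dx":-6.6,"dy":0.4,"dz":2,"wx":0,"wy":0,"wz":0},{"dx":-6.6,"dy":0.4,"dz":2,"wx":0,"wy":0,"wz":0}]'
python3 - <<'E'
from h import *
go(.4435,.2655,.0593)
im=arm.grab_frame('scene')[:,:,::-1];cv2.imwrite('pics/f1.png',im)
hsv=cv2.cvtColor(im,cv2.COLOR_BGR2HSV);o=cv2.inRange(hsv,(5,120,60),(20,255,255));n,l,st,ce=cv2.connectedComponentsWithStats(o);i=[j for j in range(1,n) if st[j,4]>15];print(st[i],ce[i])
E
```

```text
t: 51.35
eef_pos: [0.4436, 0.2654, 0.1197]
ee_rot: [3.141, -0.0, -1.645]
force: [0.5, 0.4, -0.0]
width: 0.0448
gripper_force: 0.0
d cm [-0.01  0.01  6.04] w deg [ 0.01 -0.02  0.01] F [ 0.5  0.4 -0. ] t 51.35 w 0.04479940863444575 pos [0.4436 0.2654 0.1197]
[[252 221  12   7  21]
 [300 223  19  11  50]
 [282 273   9  11  82]] [[257.71428571 223.80952381]
 [309.68       227.84      ]
 [285.91463415 277.91463415]]
```

```bash
python3 -m crank '[{"dx":0,"dy":0,"dz":0.5,"wx":0,"wy":0,"wz":0},{"dx":0,"dy":0,"dz":1.2,"wx":0,"wy":0,"wz":0},{"dx":0,"dy":0,"dz":2,"wx":0,"wy":0,"wz":0},{"dx":0,"dy":0,"dz":2.8,"wx":0,"wy":0,"wz":0},{"dx":0,"dy":0,"dz":3.6,"wx":0,"wy":0,"wz":0},{"dx":0,"dy":0,"dz":4.4,"wx":0,"wy":0,"wz":0},{"dx":0,"dy":0,"dz":5.1,"wx":0,"wy":0,"wz":0},{"dx":0,"dy":0,"dz":5.6,"wx":0,"wy":0,"wz":0},{"dx":0,"dy":0,"dz":5.9,"wx":0,"wy":0,"wz":0},{"dx":0,"dy":0,"dz":6,"wx":0,"wy":0,"wz":0}]' && python3 -m crank '[{"dx":0,"dy":0,"dz":0,"wx":0,"wy":0,"wz":0},{"dx":0,"dy":0,"dz":0,"wx":0,"wy":0,"wz":0},{"dx":0,"dy":0,"dz":0,"wx":0,"wy":0,"wz":0},{"dx":0,"dy":0,"dz":0,"wx":0,"wy":0,"wz":0},{"dx":0,"dy":0,"dz":0,"wx":0,"wy":0,"wz":0},{"dx":0,"dy":0,"dz":0,"wx":0,"wy":0,"wz":0},{"dx":0,"dy":0,"dz":0,"wx":0,"wy":0,"wz":0},{"dx":0,"dy":0,"dz":0,"wx":0,"wy":0,"wz":0},{"dx":0,"dy":0,"dz":0,"wx":0,"wy":0,"wz":0},{"dx":0,"dy":0,"dz":0,"wx":0,"wy":0,"wz":0}]' 1.2 15
```

```text
t: 52.65
eef_pos: [0.4436, 0.2656, 0.0598]
ee_rot: [3.142, -0.0, -1.645]
force: [0.7, 0.7, 0.3]
width: 0.045
gripper_force: 0.0
t: 53.9
eef_pos: [0.4436, 0.2656, 0.0599]
ee_rot: [-3.142, 0.0, -1.645]
force: [-0.2, 0.3, 1.2]
width: 0.0184
gripper_force: 15.0
```

```bash
python3 -m crank '[{"dx":0,"dy":0,"dz":-0.3,"wx":0,"wy":0,"wz":0},{"dx":0,"dy":0,"dz":-1,"wx":0,"wy":0,"wz":0},{"dx":0,"dy":0,"dz":-2.2,"wx":0,"wy":0,"wz":0},{"dx":0,"dy":0,"dz":-3.6,"wx":0,"wy":0,"wz":0},{"dx":0,"dy":0,"dz":-5,"wx":0,"wy":0,"wz":0},{"dx":0,"dy":0,"dz":-6.5,"wx":0,"wy":0,"wz":0},{"dx":0,"dy":0,"dz":-8,"wx":0,"wy":0,"wz":0},{"dx":0,"dy":0,"dz":-9.3,"wx":0,"wy":0,"wz":0},{"dx":0,"dy":0,"dz":-10.2,"wx":0,"wy":0,"wz":0},{"dx":0,"dy":0,"dz":-10.5,"wx":0,"wy":0,"wz":0}]'
python3 - <<'E'
from h import *
go(.46,-.127,.165);go(.6265,-.1268,.165)
arm.grab_frame('scene');r=arm.masks_of('scene','tube')
for r in r[:1]:
    ys,xs=np.nonzero(r['pixels']);print(r['confidence'],[xs.min(),ys.min(),xs.max(),ys.max()],xs.mean(),ys.mean())
print(np.round(box(proj('scene',np.r_[circ(.01,.108),circ(.002,0)]+[.4436,.2656,.109])),1))
E
```

```text
t: 55.15
eef_pos: [0.4437, 0.2658, 0.1654]
ee_rot: [-3.141, 0.001, -1.645]
force: [-0.0, -0.8, 0.3]
width: 0.0181
gripper_force: 15.0
d cm [ 3.905e+01 -4.520e+00  2.000e-02] w deg [-0.02  0.03  0.02] F [-0.  -0.8  0.3] t 55.15 w 0.018127188165711575 pos [0.4437 0.2658 0.1654]
d cm [ 3.780e+01 -2.112e+01  3.000e-02] w deg [-0.02  0.03  0.02] F [-0.  -0.8  0.3] t 55.15 w 0.018127188165711575 pos [0.4437 0.2658 0.1654]
0.52 [np.int64(277), np.int64(234), np.int64(289), np.int64(277)] 283.26479750778816 256.02803738317755
[277.8 230.6 289.6 277.1]
```

The tube is clear of the rack and upright, and its mask matches the prediction. I carry it along the front of the warmer, then in.

```bash
python3 -m crank '[{"dx":1,"dy":0,"dz":0,"wx":0,"wy":0,"wz":0},{"dx":3,"dy":-0.2,"dz":0,"wx":0,"wy":0,"wz":0},{"dx":6,"dy":-0.6,"dz":0,"wx":0,"wy":0,"wz":0},{"dx":10,"dy":-1,"dz":0,"wx":0,"wy":0,"wz":0},{"dx":14,"dy":-1.5,"dz":0,"wx":0,"wy":0,"wz":0},{"dx":18,"dy":-2,"dz":0,"wx":0,"wy":0,"wz":0},{"dx":22,"dy":-2.6,"dz":0,"wx":0,"wy":0,"wz":0},{"dx":26,"dy":-3.2,"dz":0,"wx":0,"wy":0,"wz":0},{"dx":29.5,"dy":-3.8,"dz":0,"wx":0,"wy":0,"wz":0},{"dx":32.5,"dy":-4.5,"dz":0,"wx":0,"wy":0,"wz":0}]' && python3 -m crank '[{"dx":2.5,"dy":-1,"dz":0,"wx":0,"wy":0,"wz":0},{"dx":4.2,"dy":-2.5,"dz":0,"wx":0,"wy":0,"wz":0},{"dx":5,"dy":-4.6,"dz":0,"wx":0,"wy":0,"wz":0},{"dx":5.2,"dy":-7.2,"dz":0,"wx":0,"wy":0,"wz":0},{"dx":5.2,"dy":-10,"dz":0,"wx":0,"wy":0,"wz":0},{"dx":5.2,"dy":-12.6,"dz":0,"wx":0,"wy":0,"wz":0},{"dx":5.2,"dy":-14.7,"dz":0,"wx":0,"wy":0,"wz":0},{"dx":5.2,"dy":-16,"dz":0,"wx":0,"wy":0,"wz":0},{"dx":5.2,"dy":-16.6,"dz":0,"wx":0,"wy":0,"wz":0},{"dx":5.2,"dy":-16.6,"dz":0,"wx":0,"wy":0,"wz":0}]'
python3 - <<'E'
from h import *
go(.6264,-.1262,.0769)
im=arm.grab_frame('scene');s=arm.get_state()['eef_pos'];cv2.imwrite('pics/g1.png',im[:,:,::-1])
for q in('tube','large_bottle'):
    for r in arm.masks_of('scene',q)[:1]:
        ys,xs=np.nonzero(r['pixels']);print(q,r['confidence'],[xs.min(),ys.min(),xs.max(),ys.max()],xs.mean(),ys.mean());
        if q=='tube': print([(int(y),round(xs[ys==y].mean(),1)) for y in range(ys.min(),ys.max()+1,4)])
w=least_squares(lambda p:proj('scene',[p[0],p[1],.067])[0]-[309.9,164.2],[.6,0]).x;b=s[2]-.0599+.004
print(w,'expected',np.round(box(proj('scene',np.r_[circ(.01,.108),circ(.002,0)]+[*w,b])),1),proj('scene',[*w,b]),proj('scene',[*w,b+.094]))
E
```

```text
t: 56.5
eef_pos: [0.4634, -0.0642, 0.1648]
ee_rot: [3.141, -0.0, -1.646]
force: [0.9, 0.1, 0.1]
width: 0.0179
gripper_force: 15.0
t: 57.75
eef_pos: [0.6258, -0.1261, 0.1647]
ee_rot: [3.141, 0.0, -1.645]
force: [-0.8, 0.1, -0.5]
width: 0.0182
gripper_force: 15.0
d cm [ 0.   -0.06  8.78] w deg [0.02 0.   0.01] F [-0.8  0.1 -0.5] t 57.75 w 0.0182417570836952 pos [ 0.6258 -0.1261  0.1647]
large_bottle 0.95 [np.int64(282), np.int64(152), np.int64(300), np.int64(187)] 290.8414634146341 170.84494773519162
[ 0.6252892  -0.11972005] expected [306.1 112.2 314.2 151.5] [[309.96076497 151.07258782]] [[310.10823758 119.21321432]]
```

```bash
python3 - <<'E'
import cv2,numpy as np
a=cv2.cvtColor(cv2.imread('pics/g1.png'),6).astype(int);b=cv2.cvtColor(cv2.imread('pics/f1.png'),6).astype(int)
for y in range(130,170,3): print(y,' '.join(f'{v:4d}' for v in (a-b)[y,298:324]))
E
```

```text
130   20   27   82   94   91   90   89   87   91   98   66   26   19   14    8    9   -5    6    8   14    9    9   10    9    5    4
133   94  100   92   89   91   87   88   89   85   99   68   38   40   44   43   30   73   84   87   86   68   44   42   28    8   -4
136   94   97   93   92   93   91   93   87   89   96   59   27   32   32   30   25   83  107  111  117  109  109  100   92   93   89
139   96   98   95   92   90   95   93   92   67   55   32   25   35   32   28   25   85   95   82   60   48   40   33   33   47   63
142   99   98   96   96  101   97   94   93   95   98   62   30   32   38   25   32   84   68   50   29   13   15   14   14   59   78
145  100  100   97   99  102   97   99   97   92   99   80   41   37   34   28   55   87   90   84   84   87   87   86   87   91   63
148  100  102  104  100   97   99   98   99   97   98   99   79   41   27   51   89   91   89   87   88   85   86   82   83   83   81
151  103  104  103  101   97  101   97  100  101   93   97   97   85   84   95   95   94   93   89   92   87   89   87   86   87   86
154  108  103  100  105  114  130  138  132  134  130  127  134  125  116  109  104   89   89   91   89   92   87   87   89   91   83
157  119  140  143  135  133  134  136  135  128  129  132  130  129  128  127  125  124  126  124  131  125  104   97   93   86   87
160  145  140  143  140  137  138  135  135  131  131  131  136  129  129  127  130  129  132  127  127  124  125  124  121  122  123
163   62   76  135  149  138  138  137  133  113   77   49   46   50   39   51   91  125  132  129  127  120  124  124  123  127  126
166   88   72   49  118  133  130   95   67   77   74   59   96  108  111  113  128  134  130  126  128  127  124  126  125  130  131
169   63   53   48   80   90   84   80   78   76  121   96   65   69   62  107  137  138  136  132  131  126  131  129   93   42   27
```

The tube body is at columns 308–313 with its tip at row 150, within 1 px of the target (310,151). I lower it with a small shift.

```bash
python3 -m crank '[{"dx":0,"dy":-0.1,"dz":0.6,"wx":0,"wy":0,"wz":0},{"dx":0,"dy":-0.15,"dz":1.6,"wx":0,"wy":0,"wz":0},{"dx":0,"dy":-0.15,"dz":2.6,"wx":0,"wy":0,"wz":0},{"dx":0,"dy":-0.15,"dz":3.4,"wx":0,"wy":0,"wz":0},{"dx":0,"dy":-0.15,"dz":4.1,"wx":0,"wy":0,"wz":0},{"dx":0,"dy":-0.15,"dz":4.7,"wx":0,"wy":0,"wz":0},{"dx":0,"dy":-0.15,"dz":5.2,"wx":0,"wy":0,"wz":0},{"dx":0,"dy":-0.15,"dz":5.6,"wx":0,"wy":0,"wz":0},{"dx":0,"dy":-0.15,"dz":5.9,"wx":0,"wy":0,"wz":0},{"dx":0,"dy":-0.15,"dz":6,"wx":0,"wy":0,"wz":0}]'
```

```text
t: 59.15
eef_pos: [0.6277, -0.126, 0.1048]
ee_rot: [3.142, -0.0, -1.645]
force: [-0.3, -0.1, -0.5]
width: 0.018
gripper_force: 15.0
```

```bash
python3 -m crank '[{"dx":0,"dy":0,"dz":0.15,"wx":0,"wy":0,"wz":0},{"dx":0,"dy":0,"dz":0.4,"wx":0,"wy":0,"wz":0},{"dx":0,"dy":0,"dz":0.7,"wx":0,"wy":0,"wz":0},{"dx":0,"dy":0,"dz":1,"wx":0,"wy":0,"wz":0},{"dx":0,"dy":0,"dz":1.3,"wx":0,"wy":0,"wz":0},{"dx":0,"dy":0,"dz":1.6,"wx":0,"wy":0,"wz":0},{"dx":0,"dy":0,"dz":1.9,"wx":0,"wy":0,"wz":0},{"dx":0,"dy":0,"dz":2.1,"wx":0,"wy":0,"wz":0},{"dx":0,"dy":0,"dz":2.25,"wx":0,"wy":0,"wz":0},{"dx":0,"dy":0,"dz":2.3,"wx":0,"wy":0,"wz":0}]'
```

```text
t: 60.4
eef_pos: [0.6278, -0.126, 0.0818]
ee_rot: [3.142, -0.0, -1.645]
force: [0.5, -0.1, 0.6]
width: 0.0179
gripper_force: 15.0
```

```bash
python3 -m crank '[{"dx":0,"dy":0,"dz":0.08,"wx":0,"wy":0,"wz":0},{"dx":0,"dy":0,"dz":0.16,"wx":0,"wy":0,"wz":0},{"dx":0,"dy":0,"dz":0.24,"wx":0,"wy":0,"wz":0},{"dx":0,"dy":0,"dz":0.31,"wx":0,"wy":0,"wz":0},{"dx":0,"dy":0,"dz":0.37,"wx":0,"wy":0,"wz":0},{"dx":0,"dy":0,"dz":0.42,"wx":0,"wy":0,"wz":0},{"dx":0,"dy":0,"dz":0.46,"wx":0,"wy":0,"wz":0},{"dx":0,"dy":0,"dz":0.5,"wx":0,"wy":0,"wz":0},{"dx":0,"dy":0,"dz":0.53,"wx":0,"wy":0,"wz":0},{"dx":0,"dy":0,"dz":0.55,"wx":0,"wy":0,"wz":0}]'
```

```text
t: 61.65
eef_pos: [0.6279, -0.126, 0.0764]
ee_rot: [-3.141, -0.0, -1.645]
force: [0.1, -0.0, -0.2]
width: 0.018
gripper_force: 15.0
```

```bash
python3 -m crank '[{"dx":0,"dy":0,"dz":0.04,"wx":0,"wy":0,"wz":0},{"dx":0,"dy":0,"dz":0.08,"wx":0,"wy":0,"wz":0},{"dx":0,"dy":0,"dz":0.12,"wx":0,"wy":0,"wz":0},{"dx":0,"dy":0,"dz":0.15,"wx":0,"wy":0,"wz":0},{"dx":0,"dy":0,"dz":0.18,"wx":0,"wy":0,"wz":0},{"dx":0,"dy":0,"dz":0.2,"wx":0,"wy":0,"wz":0},{"dx":0,"dy":0,"dz":0.2,"wx":0,"wy":0,"wz":0},{"dx":0,"dy":0,"dz":0.2,"wx":0,"wy":0,"wz":0},{"dx":0,"dy":0,"dz":0.2,"wx":0,"wy":0,"wz":0},{"dx":0,"dy":0,"dz":0.2,"wx":0,"wy":0,"wz":0}]'
```

```text
t: 62.9
eef_pos: [0.6283, -0.1262, 0.0752]
ee_rot: [-3.14, -0.0, -1.644]
force: [-0.2, -0.0, 6.0]
width: 0.0181
gripper_force: 15.0
```

The cone meets its step with 6 N up. Release and retreat.

```bash
python3 -m crank '[{"dx":0,"dy":0,"dz":-0.05,"wx":0,"wy":0,"wz":0},{"dx":0,"dy":0,"dz":-0.05,"wx":0,"wy":0,"wz":0},{"dx":0,"dy":0,"dz":-0.05,"wx":0,"wy":0,"wz":0},{"dx":0,"dy":0,"dz":-0.05,"wx":0,"wy":0,"wz":0},{"dx":0,"dy":0,"dz":-0.4,"wx":0,"wy":0,"wz":0},{"dx":0,"dy":0,"dz":-1.4,"wx":0,"wy":0,"wz":0},{"dx":0,"dy":0,"dz":-3.2,"wx":0,"wy":0,"wz":0},{"dx":0,"dy":0,"dz":-5.5,"wx":0,"wy":0,"wz":0},{"dx":0,"dy":0,"dz":-8,"wx":0,"wy":0,"wz":0},{"dx":0,"dy":0,"dz":-10,"wx":0,"wy":0,"wz":0}]' 4.5 && python3 -m crank '[{"dx":0,"dy":1,"dz":-1,"wx":0,"wy":0,"wz":0},{"dx":0,"dy":3,"dz":-2,"wx":0,"wy":0,"wz":0},{"dx":0,"dy":6,"dz":-3,"wx":0,"wy":0,"wz":0},{"dx":0,"dy":9,"dz":-3,"wx":0,"wy":0,"wz":0},{"dx":0,"dy":12,"dz":-3,"wx":0,"wy":0,"wz":0},{"dx":0,"dy":15,"dz":-3,"wx":0,"wy":0,"wz":0},{"dx":0,"dy":17,"dz":-3,"wx":0,"wy":0,"wz":0},{"dx":0,"dy":18,"dz":-3,"wx":0,"wy":0,"wz":0},{"dx":0,"dy":18,"dz":-3,"wx":0,"wy":0,"wz":0},{"dx":0,"dy":18,"dz":-3,"wx":0,"wy":0,"wz":0}]'
python3 - <<'E'
from h import *
TB=np.r_[circ(.01,.108),circ(.01,.094),circ(.00775,.046)]
S={'large_bottle':(M['large_bottle'],.035,-.5),'small_bottle':(M['small_bottle'],.041,.5),'dish':(M['dish'],.062,1.5),'tube':(TB,.021,-1.5)}
for c,(x,y,a) in {'scene':(.6339,.0045,-.0648),'top':(.6351,-.0025,-.0748)}.items():
    arm.grab_frame(c)
    for q,(m,z,k) in S.items():
        e=box(proj(c,m+[x-k*.083*np.sin(a),y+k*.083*np.cos(a),z]))
        for r in arm.masks_of(c,q)[:1]:
            ys,xs=np.nonzero(r['pixels']);print(c,q,round(r['confidence'],2),[int(v) for v in(xs.min(),ys.min(),xs.max()+1,ys.max()+1)],'exp',np.round(e,0))
E
```

```text
t: 64.15
eef_pos: [0.6283, -0.1261, 0.1772]
ee_rot: [-3.139, 0.0, -1.644]
force: [0.8, -0.3, -0.3]
width: 0.0449
gripper_force: 0.0
t: 65.4
eef_pos: [0.449, -0.1127, 0.2043]
ee_rot: [-3.142, -0.0, -1.644]
force: [1.5, -0.1, -0.2]
width: 0.045
gripper_force: 0.0
scene large_bottle 0.66 [282, 153, 301, 187] exp [281. 152. 301. 195.]
scene small_bottle 0.62 [262, 172, 280, 203] exp [261. 172. 280. 209.]
scene dish 0.6 [236, 203, 261, 223] exp [235. 203. 261. 224.]
scene tube 0.48 [308, 145, 313, 166] exp [306. 142. 314. 166.]
top large_bottle 0.79 [331, 145, 356, 176] exp [331. 145. 357. 176.]
top small_bottle 0.95 [293, 143, 313, 169] exp [292. 142. 313. 170.]
top dish 0.57 [247, 138, 276, 167] exp [247. 138. 276. 167.]
top tube 0.5 [380, 153, 393, 170] exp [380. 153. 393. 169.]
```

All four match the fully seated prediction in both views, so I hand in.

```bash
python3 -c "
from station import arm
print(arm.job_done())"
```

```text
the job is handed in; nothing more can be done
None
```

All four vessels are in their matching blocks, fully down and upright by both camera views, and the job was handed in at about 66 s; one risk is that while probing for the worktop height the finger tips pressed it with a 45 N wrist force, under the 120 N wrist limit but above the 40 N arm/body limit if fingers count.

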